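Feed potted modules into the curing rack and lock them with the rod

ROBOT

A 6-joint arm with a two-finger parallel gripper is mounted at the origin on the work surface. World frame = base frame: x ahead of the robot, y to its left, z up, the work surface at z = 0. Lengths are in mm, angles in rad, forces in N, time in s.
With the tool pointing down it reaches from about 350 to 775 mm from the base axis. Payload 7.3 kg.
Tool frame: the origin (TCP) lies midway between the tips of the shut fingers; the grasp point (between the pads) lies 19 mm behind it (bot.hold_point_z is the distance from the TCP to the grasp point, in mm); z points along the fingers, y is the direction in which the jaws open and shut (so a half turn about z gives the same grasp; the last joint's range is limited). The gripper opens to 92 mm and grips with 3 to 60 N. Pads are 19 mm wide; open, the fingers measure 130 mm over their backs; the gripper's body (75 mm by 190 mm) begins 47 mm behind the grasp point.
Start: joints at [1.134, 0.342, 1.524, -0, 1.275, -0.146], TCP at [150.512, 502.982, 226.741] pointing down, gripper open.
Joint ranges: [-2.53, 2.53], [-0.77, 2.02], [0.04, 2.7], [-1, 4.14], [0.28, 2.66], [-3.11, 3.11]. Speed limits (rad/s): [2.57, 2.57, 3.14, 3.14, 3.14, 3.14].

INTERFACE

Orientations are given as [roll, pitch, yaw] about the fixed x, y, z axes, in that order (R = Rz(yaw) Ry(pitch) Rx(roll)).
In Python, from plant import bot gives the robot as it stands.
- The arm moves only by the tool servo_tool, never from a script. Its argument "series" is a list of rows, each a list of 5 numbers: the opening, from 0 (shut) to 1 (fully open), then the shift along the tool's x, y, z each as a share of 50 mm, from -1 to 1, then the turn about the tool's z as a share of 90 degrees, from -1 to 1. In form: [[gripper, tx, ty, tz, spin], ...]. A call has 1 to 20 rows; each row shifts and turns the commanded pose from where the row before left it, along the tool's axes as they then stand; what a row does not reach is not made up. A row lasts 1/8 s, in which the tool goes at most 62.5 mm and 10.7 degrees, less where a joint would pass 70% of its speed; a pose out of reach is approached as far as the arm can. A call with a number of a shift or a turn outside -1 to 1 is refused whole. A call with a gripper value outside its range is refused whole. The fingers move at their own pace and stop on an object; the grip force is fixed at half the most. Time passes only in rows, so rows that do not move let the fingers close. It gives the time, the measured TCP pose, the force and the opening at its end, in the units of the state.
- bot.get_obs(): the state, without advancing time (a new reading comes with each control period).
- bot.capture(name): name is "scene" or "top"; returns the picture (384x512x3 uint8, red, green, blue); there is no depth.
- bot.camera_model(name): a dict with "mtx" (3x3 intrinsics, pixels), "world_from_camera" (4x4, takes a point from camera to world coordinates). Camera axes: x right, y up, looking along -z (the intrinsics and any distortion apply to the point x, -y, -z); pixel columns grow to the right and rows downward; lengths in mm; the calibration is good to about 2 mm. A picture is of the moment at which its call begins. camera_model takes no time and is no camera call.
- bot.close_job(): hands the job in, once; it reports no verdict.
Trained networks look in the newest picture that a camera, given by its name, has taken for a name from the list of things; names that differ only in an ending like _2 or _b are one class to them, and where a whole thing is asked for, a point or a joint stands for the part that bears it (a point fixed in the world has none). Each returns a list of dicts, best first, with "p" (0 to 1); they miss things now and then, are a little off and sometimes report something else, mostly with a low value. They report only what shows in the picture. A call takes as long as a camera call. They do not tell look-alikes from the thing itself.
- bot.outline_of(camera, label): "mask" (384x512 bool, what is visible of it).
- bot.pinpoint(camera, label): "point" ([x, y, z] in mm, in the coordinates of the camera as it stood for that picture, good to about 4 mm: a listed point, or the origin of a listed thing).
The state is a dict: "time": time; "joint_positions": joint angles; "dq": joint speeds; "tau": joint torques, N m; "tool_pos": TCP position; "tcp_rot": TCP orientation; "contact_force": force on the tool from outside, world axes, zero at the start; "moment": the same for the moment, N m; "grip_width": finger opening in mm.
Only numpy, scipy, OpenCV 4.12 (cv2) and the standard library are available. Lean on these libraries where they do the work, as an engineer would, in place of code of your own. Each camera call takes 0.05 s, during which the arm holds its last target.

TASK

Lay each potted module that is there into its own lane of the curing rack, in front of the low guard, then feed every one of them under the guard with the wooden push stick, until it is fully home against the stop bar (fingers must not touch a module that is under or past the guard). When all are home, thread the retaining rod through the near side lug of the rack, the ears of the modules and the far side lug, until its black head meets the near lug; the push stick must end up standing back on its cork mat. Do not tip over the mixing cup.

Things in the scene. Friction and masses are not known exactly. Their poses are not given: they have to be found in the camera images.
- rack: Curing rack, fixed: plywood bed (mm in its frame: x -75 to 100, y +-95, top z 6) with three lanes along x, a low guard across them, then an open bay (x 30 to 82) and a stop bar. Origin: table height, mid width, under the guard's front edge; x = feeding direction, away from the robot; z up. A module is home when its front touches the stop: its origin at x 50, its hole in line with the lugs' holes.
- lane0 (a point): Entry of the right (-y) lane, on the bed, where a module's origin goes when it is laid down; 36 mm before the guard's front edge (rack x -36, y -54). Guide strips 8 mm high; lane 51 mm wide here (rack x -75 to -15), narrowing to 45 mm from x -10 onwards.
- lane1 (a point): Entry of the middle lane, on the bed, where a module's origin goes when it is laid down; 36 mm before the guard's front edge (rack x -36, y 0). Guide strips 8 mm high; lane 51 mm wide here (rack x -75 to -15), narrowing to 45 mm from x -10 onwards.
- lane2 (a point): Entry of the left (+y) lane, on the bed, where a module's origin goes when it is laid down; 36 mm before the guard's front edge (rack x -36, y 54). Guide strips 8 mm high; lane 51 mm wide here (rack x -75 to -15), narrowing to 45 mm from x -10 onwards.
- guard (a point): Front lower edge of the low guard bar, mid width: rack x 0, z 62 mm. The guard reaches from rack x 0 to 30, underside z 62, top z 73 mm, on two posts at rack y +-87
- stop (a point): Middle of the face of the stop bar: rack x 82 mm; the bar is 34 mm high
- near_hole (a point): Mouth of the hole in the near (-y) side lug, on its outer face: rack x 50, y -92, z 40 mm. Round, 16 mm diameter, along the rack's y; lug 10 mm thick, rack x 33 to 67, top z 56 mm. The rod enters here, towards +y
- far_hole (a point): The same hole in the far (+y) side lug, at its outer face: rack x 50, y 92, z 40 mm; lug 10 mm thick
- module0: Potted circuit module (2 or 3 alike; may be absent): white shell 64 x 40 x 18 mm (x, y, z) of cured resin, parts on it up to 6 mm higher. Origin: centre of underside, z up. In its middle an upright white ear to grip from above: 34 mm long (x), 10 mm thick (y), z 18 to 48 mm, with a 16 mm hole along y at x 0, z 34 mm. Either way round will do. 100 to 210 g.
- module1: Potted circuit module (2 or 3 alike; may be absent): white shell 64 x 40 x 18 mm (x, y, z) of cured resin, parts on it up to 6 mm higher. Origin: centre of underside, z up. In its middle an upright white ear to grip from above: 34 mm long (x), 10 mm thick (y), z 18 to 48 mm, with a 16 mm hole along y at x 0, z 34 mm. Either way round will do. 100 to 210 g.
- module2: Potted circuit module (2 or 3 alike; may be absent): white shell 64 x 40 x 18 mm (x, y, z) of cured resin, parts on it up to 6 mm higher. Origin: centre of underside, z up. In its middle an upright white ear to grip from above: 34 mm long (x), 10 mm thick (y), z 18 to 48 mm, with a 16 mm hole along y at x 0, z 34 mm. Either way round will do. 100 to 210 g.
- stick: Wooden push stick, standing on its cork mat. Foot bar 28 mm wide (y), 14 mm high, x -45 to +60 mm (flat pushing end at +x); on it an upright grip fin 60 mm long (x -30 to 30), 16 mm thick (y), z 14 to 64 mm. Origin: underside, below the middle of the fin; z up. 150 g.
- mat: Cork mat 150 x 60 x 3 mm, fixed to the table, the place of the push stick. Origin: centre of its underside, x along its length. The stick begins about over the mat's centre, along it.
- rod: Retaining rod: steel shaft, 10 mm diameter, 196 mm long along its x, the last 14 mm tapered to 4 mm; at the rear a square black head to grip, 22 x 22 mm, 36 mm long (x -36 to 0). Origin: on the axis at the shoulder of the head. It starts level in a low wooden rest, axis 29 mm above the table, tip roughly to world +y, head overhanging clear of the rest. 120 g.
- rod_tip (a point): Tip of the retaining rod, on its axis, 196 mm ahead of the shoulder
- rest_mid (a point): Middle of the base of the rod's fixed wooden rest (base 130 x 44 x 6 mm, x along the rod); its two notched posts, 33 mm high, 10 mm along x, 32 mm wide, stand at x -48 and +55 mm from here; the rod's head lies beyond the -x end
- mix_cup: Mixing cup, 72 mm wide, 75 mm tall, standing at the left (bystander). Origin: centre of the underside, z up.
Not all that is in view belongs to the job. Leave any green look-alike of the stick alone. Leave any green look-alike of the module0 alone.

How it is judged (in metres and radians):
On the way, in this order (a step that is already met when the one before it is completed fails the run):
1. every module lies home against the stop bar, in a lane (x of module0 in the frame of rack between 0.045 and 0.054 m and y of module0 in the frame of rack between -0.08 and 0.08 m and z of module0 in the frame of rack between 0.002 and 0.011 m and angle between the x axis of each of module0, module1, module2 and the x axis of rack, either way round below 0.12 rad and angle between each of module0, module1, module2's own z axis and vertical below 0.1 rad and x of module1 in the frame of rack between 0.045 and 0.054 m and y of module1 in the frame of rack between -0.08 and 0.08 m and z of module1 in the frame of rack between 0.002 and 0.011 m and x of module2 in the frame of rack between 0.045 and 0.054 m and y of module2 in the frame of rack between -0.08 and 0.08 m and z of module2 in the frame of rack between 0.002 and 0.011 m), for 0.2 s.
2. the retaining rod is through both lugs, its head against the near lug (y of rod in the frame of rack between -0.101 and -0.086 m and y of rod_tip in the frame of rack between 0.094 and 0.12 m and x of rod in the frame of rack between 0.043 and 0.057 m and z of rod in the frame of rack between 0.033 and 0.047 m and x of rod_tip in the frame of rack between 0.043 and 0.057 m and z of rod_tip in the frame of rack between 0.033 and 0.047 m), for 0.2 s.
At the end, for the whole second after the job is handed in: Every module present is home: origin 45 to 54 mm along the rack's x, flat on the bed, along its lane. Rod through both lugs and the ears (within 7 mm of the hole axis), shoulder within 9 mm of the near lug. Stick upright on its mat, origin within 40 mm of its centre. All at rest (all of step 1 and all of step 2 and horizontal distance between stick and mat below 0.04 m and height (world z) of stick below 0.012 m and angle between stick's own z axis and vertical below 0.12 rad and linear speed of each of rod, stick, module0, module1, module2 below 0.02 m/s); the robot touches nothing.
It fails at once if fingers or arm touch a module that is under or past the guard (its middle beyond 15 mm before the guard's front edge) ((x of module0 in the frame of rack between -0.015 and 0.09 m and y of module0 in the frame of rack between -0.09 and 0.09 m and z of module0 in the frame of rack below 0.08 m and contact force between any of the fingers, the arm and module0 above 0.5 N) or (x of module1 in the frame of rack between -0.015 and 0.09 m and y of module1 in the frame of rack between -0.09 and 0.09 m and z of module1 in the frame of rack below 0.08 m and contact force between any of the fingers, the arm and module1 above 0.5 N) or (x of module2 in the frame of rack between -0.015 and 0.09 m and y of module2 in the frame of rack between -0.09 and 0.09 m and z of module2 in the frame of rack below 0.08 m and contact force between any of the fingers, the arm and module2 above 0.5 N)).
It fails at once if the mixing cup is tipped over (angle between mix_cup's own z axis and vertical above 0.6 rad).
Of module0, module1, module2 only 2 to 3 are there at a start; the rules pass over those that are not, and their reading is None.
At some moment in a run one of module0, module1, module2 may be knocked a few centimetres aside while the robot is not near it.
It also fails if it takes over 210 s, if anything falls off the work surface, if the arm or the gripper's body presses on something with over 40 N, if the wrist force passes 120 N, or if a joint passes its speed limit or range.

## Working session

There is one attempt and no reset: what is moved stays moved. The work goes in short steps, Python scripts to look and compute and a tool call to move; the robot and the scene stay as the last step left them, time stands still between calls to the robot, and variables do not carry over. Pictures are saved under pics/ and viewed, and the job is handed in when it is done.

Besides the shell and the picture viewer there is one more tool, called after "Request:" by a JSON object that holds its "fn" and its "kwargs". servo_tool: Moves the arm, as the interface text tells. Shift numbers are shares of 50 mm and turn numbers shares of 90 degrees, none past 1 either way. Its arguments: {"type":"object","properties":{"series":{"type":"array"}},"required":["series"]}

```bash
mkdir -p pics; ls; cat > h.py <<'E'
import numpy as np, cv2
from plant import bot
def snap(cam,fn,crop=None,scale=1):
    im=bot.capture(cam); o=im
    if crop: 
        a,b,c,d=crop; o=im[b:d,a:c]
    if scale!=1: o=cv2.resize(o,None,fx=scale,fy=scale,interpolation=cv2.INTER_CUBIC)
    cv2.imwrite('pics/'+fn,cv2.cvtColor(np.ascontiguousarray(o),cv2.COLOR_RGB2BGR)); return im
def cam(n):
    m=bot.camera_model(n); return np.array(m['mtx']),np.array(m['world_from_camera'])
def c2w(n,p):
    K,T=cam(n); return (T@np.r_[p,1])[:3]
def pix2w(n,u,v,z):
    K,T=cam(n); d=np.linalg.solve(K,[u,v,1.]); d=T[:3,:3]@np.array([d[0],-d[1],-d[2]]); o=T[:3,3]
    return o+d*(z-o[2])/d[2]
def w2pix(n,p):
    K,T=cam(n); q=np.linalg.inv(T)@np.r_[p,1]; q=K@np.array([q[0],-q[1],-q[2]]); return q[:2]/q[2]
def pp(n,l):
    r=bot.pinpoint(n,l); return [(round(float(x['p']),2),np.round(c2w(n,x['point']),1).tolist(),np.round(w2pix(n,c2w(n,x['point']))).tolist()) for x in r]
E
python3 - <<'E'
from h import *
snap('scene','s0.png');snap('top','t0.png')
print(bot.camera_model('top').keys())
for c in('scene','top'): print(c,cam(c))
print(bot.get_obs())
E
```

```text
pics
dict_keys(['mtx', 'world_from_camera'])
scene (array([[425.42232917,   0.        , 247.22635012],
       [  0.        , 425.42232917, 197.07752179],
       [  0.        ,   0.        ,   1.        ]]), array([[ 1.31882492e-01, -5.55984793e-01,  8.20663097e-01,
         1.43282531e+03],
       [ 9.91163810e-01,  8.58131744e-02, -1.01145444e-01,
        -5.23016339e+01],
       [-1.41883767e-02,  8.26750875e-01,  5.62389261e-01,
         7.25425890e+02],
       [ 0.00000000e+00,  0.00000000e+00,  0.00000000e+00,
         1.00000000e+00]]))
top (array([[358.35914111,   0.        , 254.61465019],
       [  0.        , 358.35914111, 189.69052365],
       [  0.        ,   0.        ,   1.        ]]), array([[-7.31435693e-02,  9.75640301e-01, -2.06823649e-01,
         2.97095922e+02],
       [-9.97318059e-01, -7.10147444e-02,  1.77085941e-02,
         6.26521025e+01],
       [ 2.58968956e-03,  2.07564230e-01,  9.78217963e-01,
         1.07163136e+03],
       [ 0.00000000e+00,  0.00000000e+00,  0.00000000e+00,
         1.00000000e+00]]))
{'time': 0.1, 'joint_positions': array([ 1.13396363e+00,  3.42662250e-01,  1.52489364e+00, -2.23196486e-05,
        1.27540282e+00, -1.46002448e-01]), 'dq': array([-0.0010667 , -0.00032175, -0.00137792, -0.00038997, -0.00053474,
        0.00082237]), 'tau': array([ 1.78195431e-03, -4.32006419e+01, -2.44690865e+01,  7.19262566e-02,
        5.25972841e-02, -1.07804146e-05]), 'tool_pos': array([150.37840261, 502.63466009, 226.11940475]), 'tcp_rot': array([-3.14023802e+00, -1.77623124e-04,  2.85076879e+00]), 'contact_force': array([ 0.1280431 ,  0.68048454, -0.5967469 ]), 'moment': array([-0.03107355, -0.05956521, -0.00843658]), 'grip_width': 92.09805466879423}
```

View pics/s0.png

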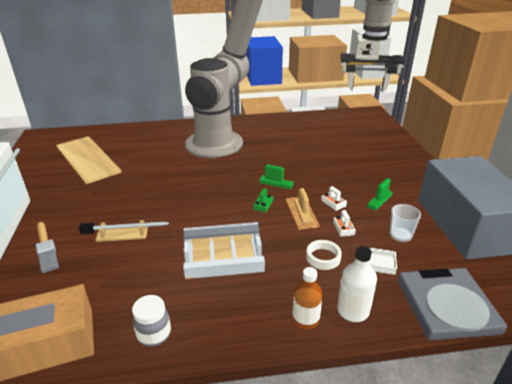

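View pics/t0.png

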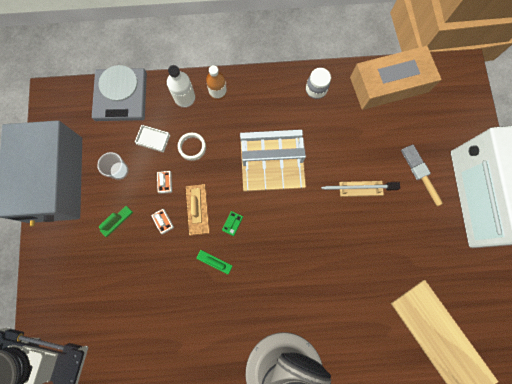

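```bash
python3 - <<'E'
from h import *
for l in ['module0','stick','mat','rod','rod_tip','rest_mid','rack','guard','stop','near_hole','far_hole','lane0','lane1','lane2','mix_cup']:
    for c in('top','scene'): print(l,c,*pp(c,l),sep='\n   ')
E
```

```text
module0
   top
   (0.89, [444.6, 320.8, 0.6], [164.0, 222.0])
   (0.79, [571.4, 319.8, 1.8], [164.0, 181.0])
   (0.67, [424.8, 116.7, 0.0], [233.0, 224.0])
module0
   scene
   (0.87, [443.7, 322.2, 2.8], [332.0, 202.0])
   (0.6, [426.6, 118.7, -0.6], [263.0, 206.0])
   (0.54, [563.7, 321.0, 0.8], [345.0, 228.0])
   (0.34, [677.0, -19.4, 18.8], [223.0, 264.0])
stick
   top
   (0.78, [314.8, 169.4, 2.5], [217.0, 262.0])
   (0.69, [483.9, 226.3, 2.2], [195.0, 207.0])
   (0.6, [452.5, 465.4, -0.8], [116.0, 223.0])
   (0.6, [647.8, 71.8, 42.5], [242.0, 147.0])
   (0.47, [677.6, -22.4, 19.0], [272.0, 138.0])
stick
   scene
   (0.87, [458.5, 464.5, 1.2], [380.0, 201.0])
   (0.71, [475.2, 222.0, 6.5], [302.0, 210.0])
   (0.66, [311.8, 170.7, 7.0], [274.0, 182.0])
mat
   top
   (0.64, [476.4, 221.9, -0.7], [197.0, 209.0])
   (0.32, [506.4, -280.9, 6.8], [361.0, 187.0])
mat
   scene
   (0.53, [473.7, 219.7, -1.8], [301.0, 213.0])
   (0.23, [677.0, -17.6, 16.4], [224.0, 265.0])
rod
   top
   (0.58, [494.3, -349.0, 28.8], [387.0, 188.0])
rod
   scene
   (0.67, [500.6, -346.5, 29.3], [94.0, 228.0
[... 1621 characters left out ...]
273.0, 177.0])
   (0.64, [504.1, -281.5, 9.9], [362.0, 188.0])
lane1
   scene
   (0.98, [556.9, -70.3, 2.0], [201.0, 240.0])
   (0.75, [560.0, 36.1, 10.2], [241.0, 234.0])
   (0.63, [561.0, -15.5, 4.0], [221.0, 238.0])
lane2
   top
   (0.96, [564.6, 38.2, 7.1], [255.0, 176.0])
   (0.9, [555.3, -69.4, 4.5], [290.0, 177.0])
   (0.84, [558.4, -15.9, 3.2], [273.0, 177.0])
   (0.64, [504.1, -281.5, 9.9], [362.0, 188.0])
lane2
   scene
   (0.98, [556.9, -70.3, 2.0], [201.0, 240.0])
   (0.75, [560.0, 36.1, 10.2], [241.0, 234.0])
   (0.63, [561.0, -15.5, 4.0], [221.0, 238.0])
mix_cup
   top
   (0.72, [610.1, 453.7, 0.3], [120.0, 172.0])
mix_cup
   scene
   (0.61, [610.3, 456.6, 5.6], [400.0, 233.0])
```

Two white modules at top-view pixels (164,182) and (162,221). The things that could be confused with what I want:
- Green module at (233,223), to be left alone.
- Green sticks at (115,221) and (214,262), to be left alone.
- The real stick, wooden, on its cork mat at (197,209).
- White tray at (152,138), not a module.
- Rod in its rest at (362,187), head at (393,186).

I'll check these in a close crop and fit the rack.

```bash
cat >> h.py <<'E'
from scipy.optimize import least_squares
def fit_rack(obs):
    def res(q):
        c,s=np.cos(q[2]),np.sin(q[2]); r=[]
        for p,w in obs: r+=[q[0]+c*p[0]-s*p[1]-w[0], q[1]+s*p[0]+c*p[1]-w[1]]
        return r
    f=least_squares(res,[595,-17,0],loss='soft_l1',f_scale=3); return f.x,np.array(f.fun).reshape(-1,2)
E
python3 - <<'E'
from h import *
P={'guard':(0,0),'stop':(82,0),'near_hole':(50,-92),'far_hole':(50,92),'rack':(0,0)}
obs=[];n=[]
for k in range(1):
  for c in('top','scene'):
    for l,p in P.items():
        r=pp(c,l)
        if r: obs.append((p,r[0][1]));n.append((c,l))
    for o in bot.pinpoint(c,'lane0'):
        w=c2w(c,o['point'])
        for p in((-36,-54),(-36,0),(-36,54)):
            if abs(w[1]+17-p[1])<15 and abs(w[0]-559)<15: obs.append((p,w));n.append((c,p))
x,r=fit_rack(obs); print(x)
for a,b in zip(n,r):print(a,b.round(1))
im=snap('top','t1.png',(90,120,320,280),3)
im=snap('scene','s1.png',(240,160,400,270),5)
for c in('top','scene'):
  for m in bot.outline_of(c,'module0')+bot.outline_of(c,'stick'):
    k=m['mask'];ys,xs=np.nonzero(k); print(c,round(float(m['p']),2),xs.mean().round(1),ys.mean().round(1),len(xs))
E
```

```text
[ 5.95132279e+02 -1.71647058e+01 -3.57366854e-02]
('top', 'guard') [-1.1  1. ]
('top', 'stop') [-0.7  0.5]
('top', 'near_hole') [-0.6  2.8]
('top', 'far_hole') [3.4 0.5]
('top', 'rack') [-4.5  0.7]
('top', (-36, 54)) [-3.5 -0.1]
('top', (-36, -54)) [ 1.9 -0.5]
('top', (-36, 0)) [0.8 0.1]
('scene', 'guard') [ 4.4 -1.8]
('scene', 'stop') [-0.7 -1.6]
('scene', 'near_hole') [ 2.2 -0.3]
('scene', 'far_hole') [ 0.2 -1.1]
('scene', 'rack') [-1.3 -2.1]
('scene', (-36, -54)) [0.4 0.5]
('scene', (-36, 54)) [1.1 1.9]
('scene', (-36, 0)) [-1.9 -0.3]
top 0.84 162.3 221.0 325
top 0.55 232.0 223.1 318
top 0.52 163.5 181.6 330
top 0.43 272.3 159.6 3649
top 0.67 195.7 204.2 318
top 0.64 213.9 261.5 326
top 0.59 113.7 221.0 483
scene 0.86 333.2 198.9 293
scene 0.59 403.7 222.3 907
scene 0.55 344.0 225.1 389
scene 0.54 262.9 201.9 278
scene 0.95 380.5 195.7 369
scene 0.88 274.4 177.1 472
scene 0.57 303.4 207.9 388
```

View pics/t1.png

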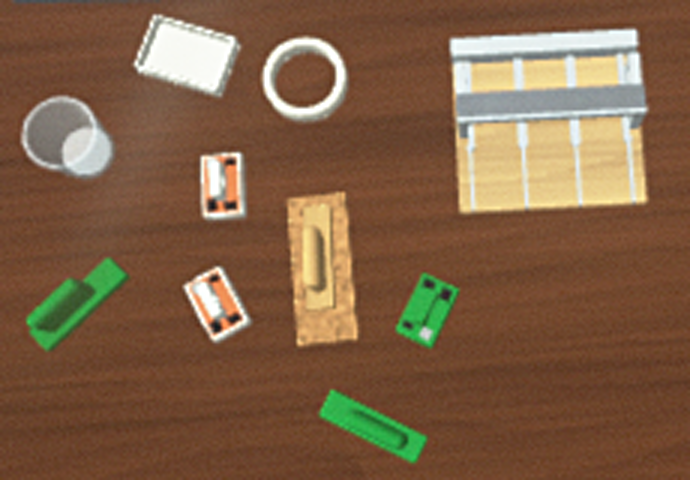

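View pics/s1.png

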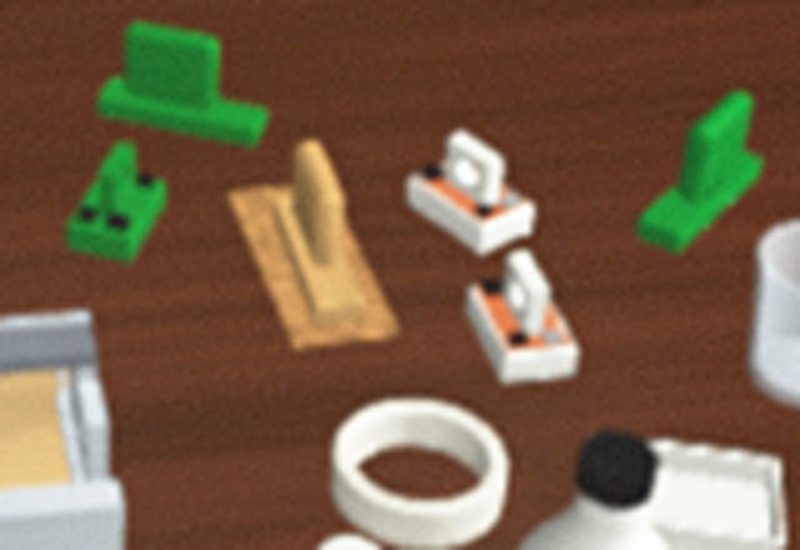

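```bash
cat >> h.py <<'E'
from scipy.optimize import minimize
def box(x0,x1,y0,y1,z0,z1): return np.array([(x,y,z) for x in(x0,x1) for y in(y0,y1) for z in(z0,z1)],float)
MOD=[box(-32,32,-20,20,0,18),box(-17,17,-5,5,18,48)]
STK=[box(-45,60,-14,14,0,14),box(-30,30,-8,8,14,64)]
S=4
def render(c,boxes,q,z0):
    K,T=cam(c); Ti=np.linalg.inv(T); co,s=np.cos(q[2]),np.sin(q[2])
    m=np.zeros((384*S,512*S),np.uint8)
    for b in boxes:
        w=np.c_[q[0]+co*b[:,0]-s*b[:,1],q[1]+s*b[:,0]+co*b[:,1],b[:,2]+z0,np.ones(len(b))]
        p=(Ti@w.T)[:3]; p=K@np.array([p[0],-p[1],-p[2]]); p=(p[:2]/p[2]).T
        h=cv2.convexHull(((p+.5)*S-.5).astype(np.float32))
        cv2.fillConvexPoly(m,np.round(h*16).astype(np.int32),255,shift=4)
    return m
def fitmask(boxes,masks,q0,z0):
    qs=np.array(q0,float); tg={}
    for c,m in masks.items():
        ys,xs=np.nonzero(m); r=(max(xs.min()-15,0),xs.max()+15,max(ys.min()-15,0),ys.max()+15)
        tg[c]=(r,cv2.GaussianBlur(m.astype(np.float32),(0,0),1.0)[r[2]:r[3],r[0]:r[1]])
    def cost(d):
        q=qs+np.array(d)*[1,1,.02]; t=0
        for c,(r,g) in tg.items():
            a=cv2.resize(render(c,boxes,q,z0),(512,384),interpolation=cv2.INTER_AREA).astype(np.float32)/255
            a=cv2.GaussianBlur(a,(0,0),1.0)[r[2]:r[3],r[0]:r[1]]; t+=((a-g)**2).sum()
        return t
    best=None
    f=minimize(cost,[0,0,0],method='Nelder-Mead',options=dict(initial_simplex=[[0,0,0],[6,0,0],[0,6,0],[0,0,8]],xatol=.05,fatol=.05,maxiter=150))
    return qs+f.x*[1,1,.02],f.fun
def masknear(c,l,uv,R=12):
    b=None
    for m in bot.outline_of(c,l):
        ys,xs=np.nonzero(m['mask'])
        d=np.hypot(xs.mean()-uv[0],ys.mean()-uv[1])
        if d<R and (b is None or d<b[0]): b=(d,m['mask'])
    return None if b is None else b[1]
def fitobj(l,boxes,q0,z0,cams=('top','scene')):
    bot_m={}
    for c in cams:
        uv=w2pix(c,[q0[0],q0[1],z0+15]); m=masknear(c,l,uv)
        if m is not None: bot_m[c]=m
    out={}
    for c in bot_m:
        out[c]=fitmask(boxes,{c:bot_m[c]},q0,z0)
    out['both']=fitmask(boxes,bot_m,q0,z0)
    return out
E
python3 - <<'E'
from h import *
bot.capture('top');bot.capture('scene')
for l,b,q,z in(('module0',MOD,(444,321,-.9+1.4),0),('module0',MOD,(568,320,0),0),('stick',STK,(478,224,0.05),3)):
    for k,v in fitobj(l,b,q,z).items(): print(l,k,v[0].round(3),round(v[1],1))
E
```

```text
module0 top [446.975 323.899   0.462] 4.3
module0 scene [4.45761e+02 3.25927e+02 3.62000e-01] 7.6
module0 both [4.47241e+02 3.24665e+02 4.25000e-01] 13.7
module0 top [5.66626e+02 3.15138e+02 4.40000e-02] 3.9
module0 scene [ 5.63036e+02  3.17309e+02 -5.20000e-02] 7.7
module0 both [ 5.65885e+02  3.15785e+02 -3.10000e-02] 17.7
stick top [4.79423e+02 2.22177e+02 1.30000e-02] 6.3
stick scene [ 4.78909e+02  2.23079e+02 -6.20000e-02] 30.9
stick both [ 4.79601e+02  2.22433e+02 -3.10000e-02] 39.9
```

```bash
cat >> h.py <<'E'
def overlay(c,items,fn,crop,scale):
    im=bot.capture(c); a,b,cc,d=crop
    o=cv2.resize(np.ascontiguousarray(im[b:d,a:cc]),None,fx=scale,fy=scale,interpolation=cv2.INTER_CUBIC)
    for boxes,q,z0 in items:
        co,s=np.cos(q[2]),np.sin(q[2])
        for bx in boxes:
            p=np.array([(w2pix(c,[q[0]+co*x-s*y,q[1]+s*x+co*y,z+z0])+.5-[a,b])*scale for x,y,z in bx])
            for i in range(8):
                for j in range(i):
                    if bin(i^j).count('1')==1: cv2.line(o,tuple(int(v) for v in p[i]),tuple(int(v) for v in p[j]),(0,0,255),1)
    cv2.imwrite('pics/'+fn,cv2.cvtColor(o,cv2.COLOR_RGB2BGR))
RACK=[box(-75,100,-95,95,0,6),box(0,30,-87,87,62,73),box(33,67,-92,-82,6,56),box(33,67,82,92,6,56),box(82,90,-92,92,6,34)]
E
python3 - <<'E'
from h import *
it=[(MOD,(447,324.6,.44),0),(MOD,(565.5,315.8,-.01),0),(STK,(479.4,222.3,0),3)]
overlay('top',it,'o1.png',(140,165,240,250),7)
overlay('scene',it,'o2.png',(270,170,370,245),7)
r=[(RACK,(595.1,-17.2,-.0357),0)]
overlay('top',r,'o3.png',(225,115,325,200),7)
overlay('scene',r,'o4.png',(170,210,280,290),7)
E
```

```text
(no output)
```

View pics/o1.png

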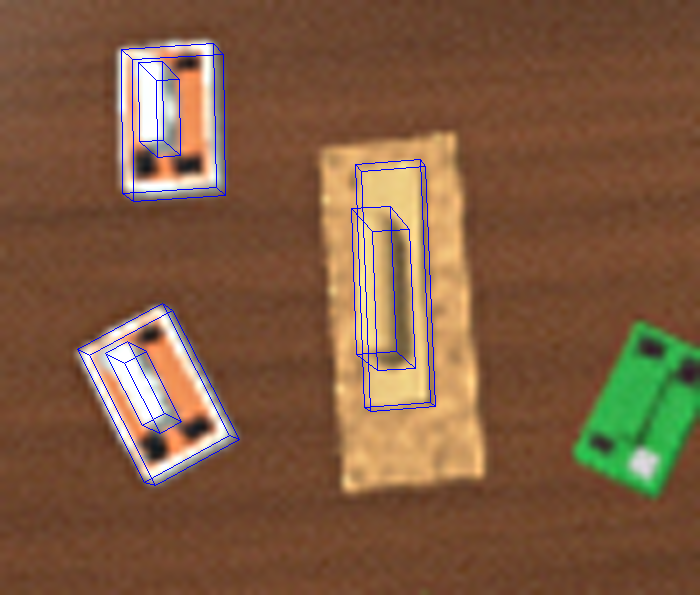

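View pics/o2.png

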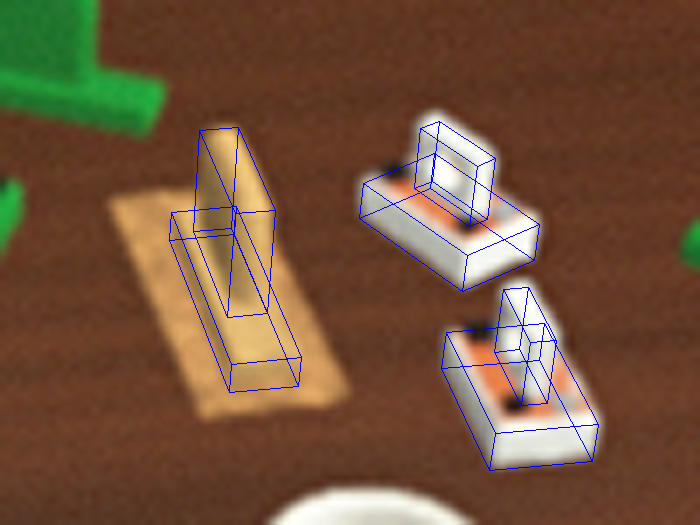

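View pics/o3.png

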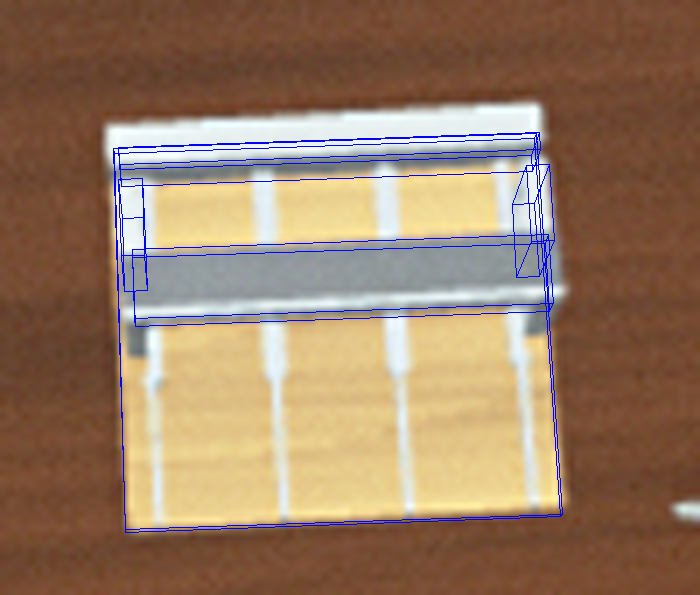

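View pics/o4.png

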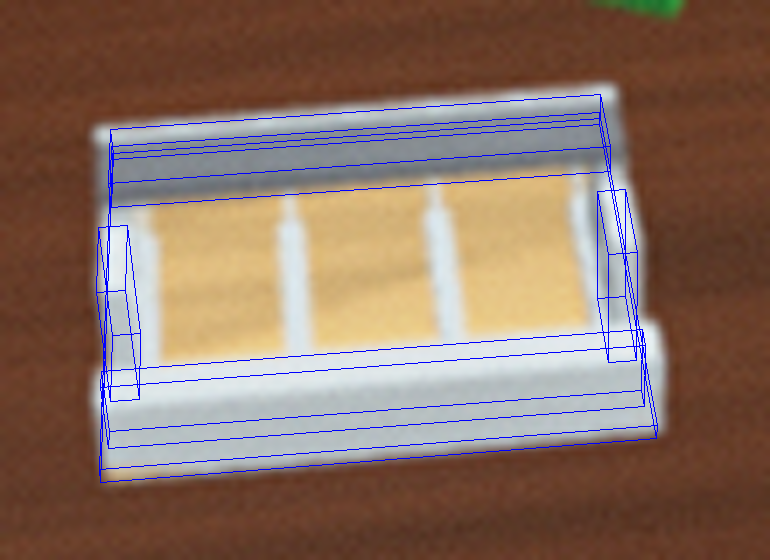

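The overlays match. Modules are at about (447,325), yaw 0.44, and (566,316), yaw about 0. The stick is at (479,222), yaw about 0, and the rack at (595,-17), yaw -0.036. The top-view guard line sits about 1 px further along than the model. I'll go for the nearer module (162,221) first.

```bash
cat >> h.py <<'E'
RK=np.array([595.1,-17.2,-.0357])
def r2w(x,y): 
    c,s=np.cos(RK[2]),np.sin(RK[2]); return RK[0]+c*x-s*y, RK[1]+s*x+c*y
def w2r(x,y):
    c,s=np.cos(RK[2]),np.sin(RK[2]); dx,dy=x-RK[0],y-RK[1]; return c*dx+s*dy,-s*dx+c*dy
def go(x,y,z,yaw):
    o=bot.get_obs(); p=o['tool_pos']; y0=o['tcp_rot'][2]; j=o['joint_positions']
    j1=np.arctan2(y,x); cand=[]
    for k in range(-3,4):
        t=yaw+k*np.pi; j6=j[5]-(t-y0)+(j1-j[0])
        if abs(j6)<2.9: cand.append((abs(t-y0),t,j6))
    _,t,j6=min(cand); 
    ex=np.array([np.cos(t),np.sin(t)]); ey=np.array([np.sin(t),-np.cos(t)]); d=np.array([x,y])-p[:2]
    print('at',p.round(1),'yaw',round(y0,3),'F',o['contact_force'].round(1),'grip',round(o['grip_width'],1),'t',round(o['time'],1))
    print('  spin total',round(-(t-y0)/(np.pi/2),3),'j6',round(j6,2),' after spin: tx',round(d@ex/50,3),'ty',round(d@ey/50,3),'tz',round(-(z-p[2])/50,3))
E
python3 - <<'E'
from h import *
go(447,324.6,140,.44)
go(447,324.6,27,.44)
E
```

```text
at [150.5 503.  226.8] yaw 2.851 F [ 0.1 -0.5 -0.4] grip 91.9 t 3.1
  spin total -0.465 j6 -1.38  after spin: tx -3.845 ty -5.754 tz 1.735
at [150.5 503.  226.8] yaw 2.851 F [ 0.1 -0.5 -0.4] grip 91.9 t 3.1
  spin total -0.465 j6 -1.38  after spin: tx -3.845 ty -5.754 tz 3.995
```

Request:
{"fn": "servo_tool", "kwargs": {"series": [[0.5, 0, 0, 0, -0.116], [0.5, 0, 0, 0, -0.116], [0.5, 0, 0, 0, -0.116], [0.5, 0, 0, 0, -0.117], [0.5, -0.48, -0.72, 0.2, 0], [0.5, -0.48, -0.72, 0.2, 0], [0.5, -0.48, -0.72, 0.2, 0], [0.5, -0.48, -0.72, 0.2, 0], [0.5, -0.48, -0.72, 0.2, 0], [0.5, -0.48, -0.72, 0.2, 0], [0.5, -0.48, -0.72, 0.2, 0], [0.5, -0.48, -0.72, 0.2, 0], [0.5, 0, 0, 0, 0], [0.5, 0, 0, 0, 0]]}}

```text
time: 4.85
tool_pos: [446.4, 324.2, 146.7]
tcp_rot: [3.141, -0.0, -2.702]
contact_force: [-1.1, -1.3, 0.2]
grip_width: 45.9
```

```bash
python3 - <<'E'
from h import *
bot.capture('top');bot.capture('scene')
for k,v in fitobj('module0',MOD,(447,324.6,.44),0).items(): print(k,v[0].round(3),round(v[1],1))
go(447,324.6,28,.44)
snap('scene','s2.png',(280,130,400,240),6)
E
```

```text
top [441.695 319.942   0.571] 60.3
scene [4.45714e+02 3.24645e+02 3.35000e-01] 4.4
both [445.65  322.887   0.498] 73.7
at [446.1 324.8 147.2] yaw -2.7 F [ 1.2 -0.9 -0.9] grip 45.7 t 5.0
  spin total 0.001 j6 -1.38  after spin: tx -0.014 ty -0.012 tz 2.383
```

View pics/s2.png

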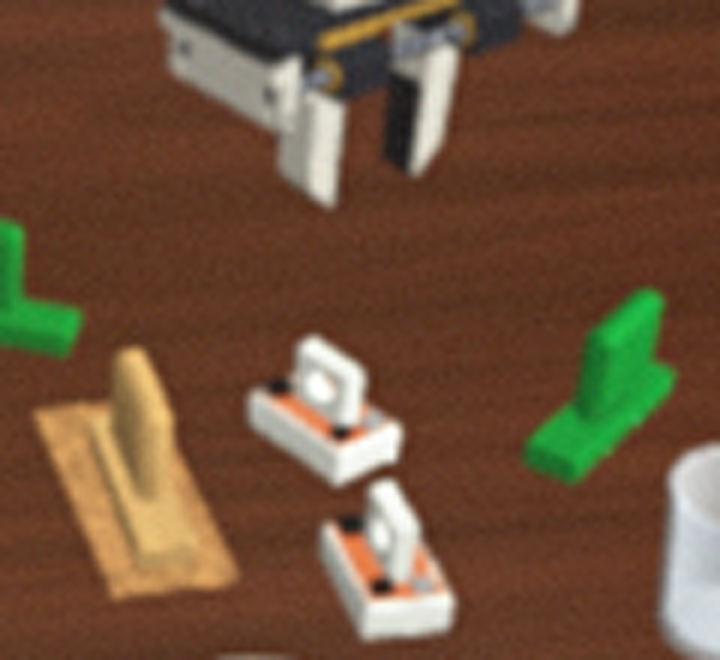

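The fingers are above the module, whose ear is at crop (330,385), and it hasn't moved. Next: go down, close and lift.

Request:
{"fn": "servo_tool", "kwargs": {"series": [[0.5, 0, 0, 0.5, 0], [0.5, 0, 0, 0.5, 0], [0.5, 0, 0, 0.5, 0], [0.5, 0, 0, 0.5, 0], [0.5, 0, 0, 0.38, 0], [0.5, 0, 0, 0, 0], [0, 0, 0, 0, 0], [0, 0, 0, 0, 0], [0, 0, 0, 0, 0], [0, 0, 0, 0, 0], [0, 0, 0, 0, 0], [0, 0, 0, -0.5, 0], [0, 0, 0, -0.8, 0], [0, 0, 0, -0.8, 0], [0, 0, 0, -0.4, 0], [0, 0, 0, 0, 0]]}}

```text
time: 7.1
tool_pos: [447.5, 324.4, 153.9]
tcp_rot: [3.141, 0.003, -2.702]
contact_force: [-0.1, -0.2, -1.8]
grip_width: 9.9
```

```bash
python3 - <<'E'
from h import *
snap('scene','s3.png',(280,120,400,230),6)
print(r2w(-36,0),r2w(-36,54))
go(*r2w(-36,0),150,RK[2])
E
```

```text
(np.float64(559.1229383836164), np.float64(-15.915072978362009)) (np.float64(561.0503289160735), np.float64(38.05051944621344))
at [446.7 324.  152.5] yaw -2.702 F [-0.9 -0.6 -1.7] grip 9.3 t 7.2
  spin total 0.303 j6 -1.56  after spin: tx -2.489 ty -6.713 tz 0.05
```

View pics/s3.png

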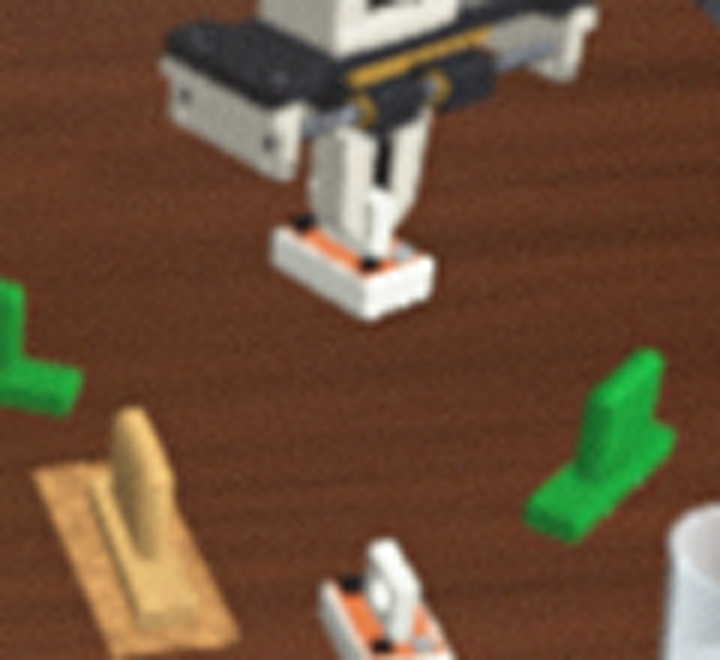

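It's held, level. Moving above lane 1.

Request:
{"fn": "servo_tool", "kwargs": {"series": [[0, 0, 0, 0, 0.101], [0, 0, 0, 0, 0.101], [0, 0, 0, 0, 0.101], [0, -0.31, -0.84, 0, 0], [0, -0.31, -0.84, 0, 0], [0, -0.31, -0.84, 0, 0], [0, -0.31, -0.84, 0, 0], [0, -0.31, -0.84, 0, 0], [0, -0.31, -0.84, 0, 0], [0, -0.31, -0.84, 0, 0], [0, -0.31, -0.84, 0, 0], [0, 0, 0, 0.8, 0], [0, 0, 0, 0.6, 0], [0, 0, 0, 0, 0], [0, 0, 0, 0, 0]]}}

```text
time: 9.02
tool_pos: [558.8, -16.1, 82.9]
tcp_rot: [3.142, 0.0, 3.106]
contact_force: [-0.6, 0.3, -1.1]
grip_width: 9.4
```

```bash
python3 - <<'E'
from h import *
snap('scene','s4.png',(170,170,290,280),6);snap('top','t4.png',(210,110,310,210),6)
o=bot.get_obs();p=o['tool_pos'];
for k,v in fitobj('module0',MOD,(p[0]+3,p[1],o['tcp_rot'][2]-np.pi),p[2]-28).items(): print(k,v[0].round(3),round(v[1],1))
go(*r2w(-36,0),34,RK[2])
E
```

```text
scene [ 5.46449e+02 -1.51160e+01 -6.10000e-02] 86.6
both [ 5.46449e+02 -1.51160e+01 -6.10000e-02] 86.6
at [559.2 -16.1  83.9] yaw 3.106 F [ 0.5 -1.  -2. ] grip 10.0 t 9.2
  spin total -0.0 j6 -1.56  after spin: tx 0.002 ty 0.004 tz 0.997
```

View pics/s4.png

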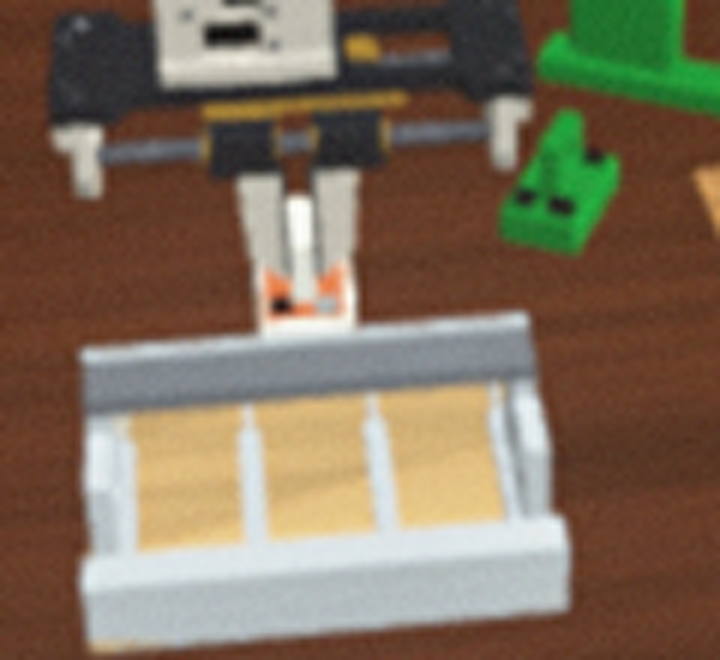

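View pics/t4.png

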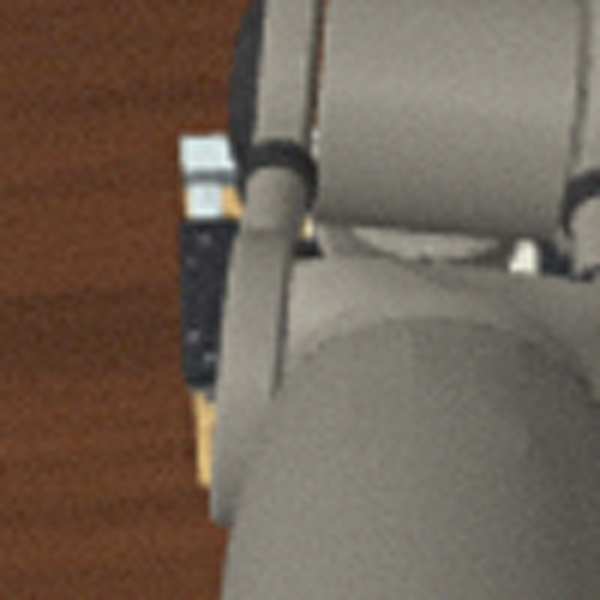

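Request:
{"fn": "servo_tool", "kwargs": {"series": [[0, 0.12, 0, 0.3, 0], [0, 0, 0, 0.3, 0], [0, 0, 0, 0.25, 0], [0, 0, 0, 0.12, 0], [0, 0, 0, 0, 0], [0, 0, 0, 0, 0]]}}

```text
time: 9.98
tool_pos: [552.8, -16.0, 34.2]
tcp_rot: [3.142, 0.0, 3.105]
contact_force: [-0.7, 0.2, -1.8]
grip_width: 9.5
```

```bash
python3 - <<'E'
from h import *
snap('scene','s5.png',(170,170,290,280),6)
print(bot.get_obs()['contact_force'],w2r(*bot.get_obs()['tool_pos'][:2]))
E
```

```text
[-0.15431204 -0.6278992  -1.02494587] (np.float64(-42.386522859120056), np.float64(-0.2904558258269494))
```

View pics/s5.png

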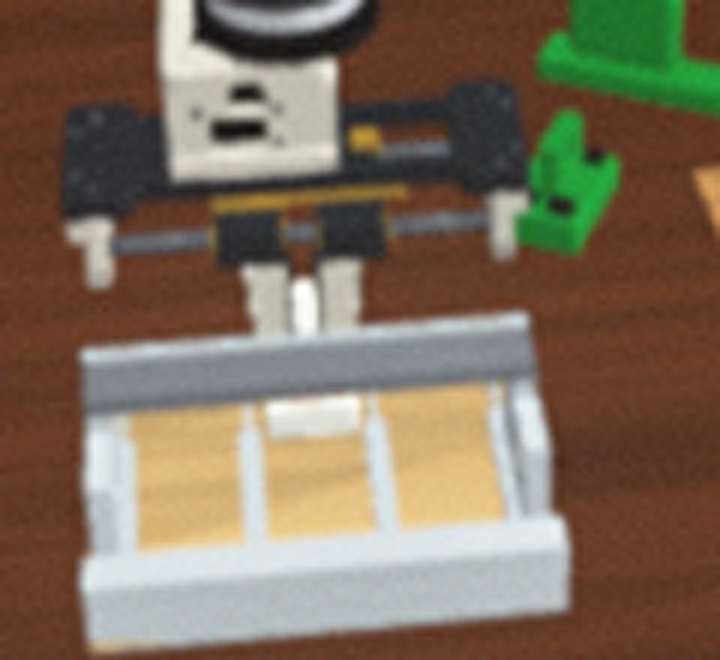

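The module's front face shows under the guard at crop (315,415), centred between the strips. Lowering the last couple of millimetres, then releasing.

Request:
{"fn": "servo_tool", "kwargs": {"series": [[0, 0, 0, 0.02, 0], [0, 0, 0, 0, 0], [0.3, 0, 0, 0, 0], [0.3, 0, 0, 0, 0], [0.3, 0, 0, 0, 0], [0.3, 0, 0, -0.5, 0], [0.3, 0, 0, -0.9, 0], [0.3, 0, 0, -0.9, 0], [0.3, 0, 0, 0, 0]]}}

```text
time: 11.15
tool_pos: [554.7, -16.3, 151.8]
tcp_rot: [-3.141, 0.008, 3.105]
contact_force: [0.2, 1.2, -0.9]
grip_width: 27.7
```

```bash
python3 - <<'E'
from h import *
snap('scene','s6.png',(170,170,370,280),4)
for k,v in fitobj('module0',MOD,(565.7,315.8,-.0),0).items(): print(k,v[0].round(3),round(v[1],1))
go(565.5,315.8,140,0.0)
E
```

```text
top [5.65139e+02 3.16731e+02 5.60000e-02] 8.2
scene [5.62908e+02 3.17738e+02 3.00000e-02] 3.1
both [5.64271e+02 3.17119e+02 5.50000e-02] 13.2
at [551.9 -15.9 147.2] yaw 3.105 F [-0.2 -0.3  0.1] grip 27.6 t 11.3
  spin total -0.023 j6 -1.06  after spin: tx -0.272 ty 6.634 tz 0.145
```

View pics/s6.png

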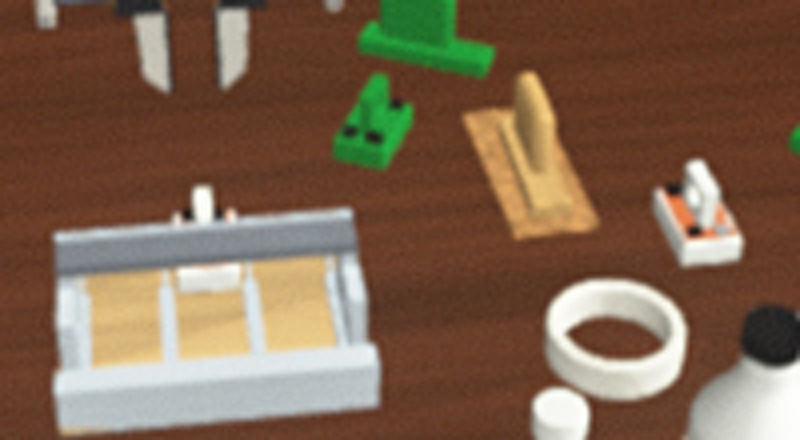

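Request:
{"fn": "servo_tool", "kwargs": {"series": [[0.45, 0, 0, 0, -0.042], [0.45, -0.058, 0.829, 0, 0], [0.45, -0.058, 0.829, 0, 0], [0.45, -0.058, 0.829, 0, 0], [0.45, -0.058, 0.829, 0, 0], [0.45, -0.058, 0.829, 0, 0], [0.45, -0.058, 0.829, 0, 0], [0.45, -0.058, 0.829, 0, 0], [0.45, -0.058, 0.829, 0, 0], [0.45, 0, 0, 0.5, 0], [0.45, 0, 0, 0, 0], [0.45, 0, 0, 0, 0]]}}

```text
time: 12.8
tool_pos: [565.9, 315.7, 122.8]
tcp_rot: [-3.141, -0.001, -3.113]
contact_force: [0.5, -0.2, 0.6]
grip_width: 40.9
```

```bash
python3 - <<'E'
from h import *
snap('scene','s7.png',(290,130,410,240),6)
go(565,316.5,28,0.03)
E
```

```text
at [566.2 315.7 123.5] yaw -3.113 F [ 0.4 -0.2 -0.6] grip 41.0 t 12.8
  spin total -0.001 j6 -1.09  after spin: tx 0.024 ty 0.017 tz 1.91
```

View pics/s7.png

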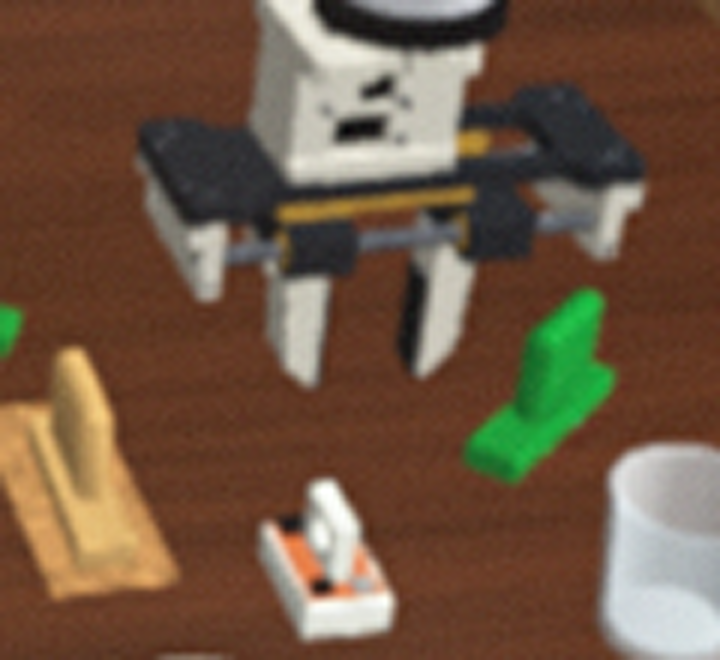

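The gripper is above the second module (crop 328,560). The cup stays clear. Grasping.

Request:
{"fn": "servo_tool", "kwargs": {"series": [[0.45, 0.02, 0, 0.5, 0], [0.45, 0, 0, 0.5, 0], [0.45, 0, 0, 0.5, 0], [0.45, 0, 0, 0.4, 0], [0.45, 0, 0, 0, 0], [0, 0, 0, 0, 0], [0, 0, 0, 0, 0], [0, 0, 0, 0, 0], [0, 0, 0, 0, 0], [0, 0, 0, -0.5, 0], [0, 0, 0, -0.8, 0], [0, 0, 0, -0.8, 0], [0, 0, 0, -0.2, 0], [0, 0, 0, 0, 0]]}}

```text
time: 14.6
tool_pos: [564.7, 316.1, 142.8]
tcp_rot: [3.142, -0.0, -3.112]
contact_force: [0.5, -0.1, -1.7]
grip_width: 9.6
```

```bash
python3 - <<'E'
from h import *
snap('scene','s8.png',(290,110,410,220),6)
go(*r2w(-41,54),84,RK[2])
E
```

```text
at [564.1 315.8 141.7] yaw -3.112 F [ 0.   0.3 -2.6] grip 9.6 t 14.7
  spin total 0.042 j6 -1.47  after spin: tx -0.036 ty -5.554 tz 1.153
```

View pics/s8.png

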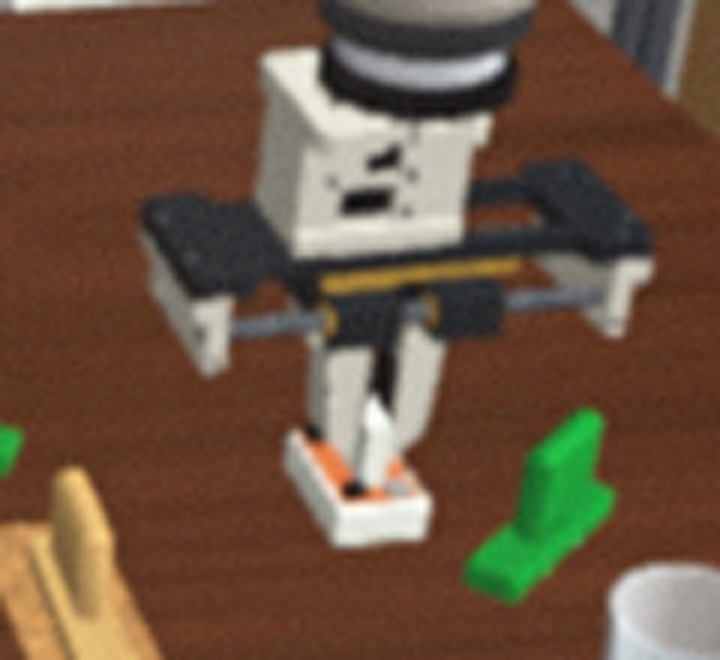

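Request:
{"fn": "servo_tool", "kwargs": {"series": [[0, 0, 0, 0, 0.042], [0, -0.005, -0.793, 0, 0], [0, -0.005, -0.793, 0, 0], [0, -0.005, -0.793, 0, 0], [0, -0.005, -0.793, 0, 0], [0, -0.005, -0.793, 0, 0], [0, -0.005, -0.793, 0, 0], [0, -0.005, -0.793, 0, 0], [0, 0, 0, 0, 0], [0, 0, 0, 0.6, 0], [0, 0, 0, 0.6, 0], [0, 0, 0, 0.5, 0], [0, 0, 0, 0.2, 0], [0, 0, 0, 0, 0], [0, 0, 0, 0, 0]]}}

```text
time: 16.52
tool_pos: [557.2, 38.9, 49.0]
tcp_rot: [3.142, 0.001, 3.106]
contact_force: [0.1, -0.2, -1.7]
grip_width: 9.9
```

```bash
python3 - <<'E'
from h import *
snap('scene','s9.png',(170,170,290,280),6)
go(*r2w(-41,54),33,RK[2])
E
```

```text
at [557.3  38.8  49.2] yaw 3.105 F [-0.2 -0.7 -2.6] grip 9.4 t 16.6
  spin total -0.0 j6 -1.47  after spin: tx 0.024 ty -0.013 tz 0.323
```

View pics/s9.png

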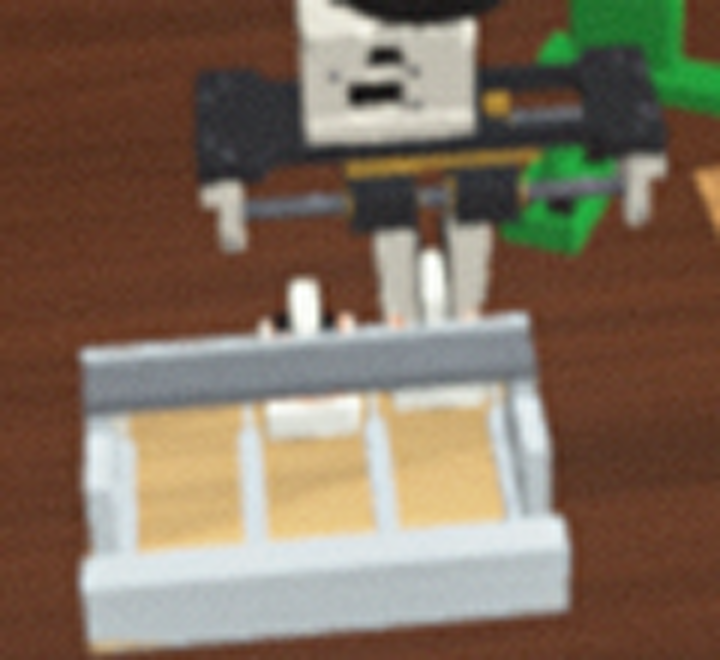

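Request:
{"fn": "servo_tool", "kwargs": {"series": [[0, 0.02, -0.01, 0.2, 0], [0, 0, 0, 0.12, 0], [0, 0, 0, 0.01, 0], [0, 0, 0, 0, 0], [0.28, 0, 0, 0, 0], [0.28, 0, 0, 0, 0], [0.28, 0, 0, 0, 0], [0.28, 0, 0, -0.5, 0], [0.28, 0, 0, -0.9, 0], [0.28, 0, 0, -0.9, 0], [0.28, 0, 0, 0, 0]]}}

```text
time: 17.95
tool_pos: [557.7, 38.1, 150.1]
tcp_rot: [-3.141, 0.007, 3.105]
contact_force: [0.8, -0.6, -1.3]
grip_width: 25.6
```

```bash
python3 - <<'E'
from h import *
snap('scene','s10.png',(170,170,370,280),4)
go(479.5,222.3,130,0.0)
for k,v in fitobj('stick',STK,(479.5,222.3,0),3).items(): print(k,v[0].round(3),round(v[1],1))
E
```

```text
at [556.3  38.2 147.9] yaw 3.105 F [-0.2  1.  -0.2] grip 25.5 t 18.0
  spin total -0.023 j6 -1.14  after spin: tx 1.536 ty 3.682 tz 0.358
top [4.80245e+02 2.22133e+02 1.00000e-03] 4.3
scene [ 4.79670e+02  2.22186e+02 -4.40000e-02] 24.0
both [ 4.79892e+02  2.22200e+02 -1.90000e-02] 30.9
```

View pics/s10.png

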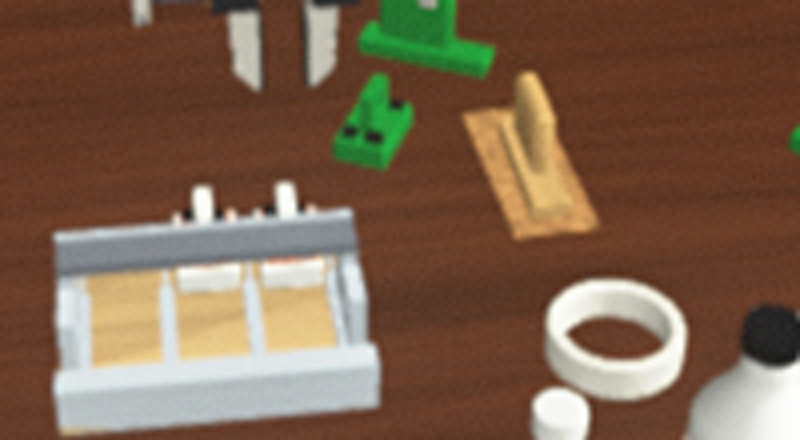

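Both modules lie in their lanes, ears at crop (203,200) and (285,197). Now for the wooden stick.

Request:
{"fn": "servo_tool", "kwargs": {"series": [[0.5, 0, 0, 0, -0.02], [0.5, 0.3, 0.736, 0, 0], [0.5, 0.3, 0.736, 0, 0], [0.5, 0.3, 0.736, 0, 0], [0.5, 0.3, 0.736, 0, 0], [0.5, 0.32, 0.736, 0, 0], [0.5, 0, 0, 0.3, 0], [0.5, 0, 0, 0.3, 0], [0.5, 0, 0, 0, 0], [0.5, 0, 0, 0, 0]]}}

```text
time: 19.35
tool_pos: [480.9, 221.8, 116.5]
tcp_rot: [-3.141, -0.0, 3.135]
contact_force: [-0.2, 0.4, 0.2]
grip_width: 46.0
```

```bash
python3 - <<'E'
from h import *
snap('scene','s11.png',(260,130,380,240),6)
go(480,222.2,34,0.0)
E
```

```text
at [481.  222.  116.9] yaw 3.136 F [ 0.6  0.  -0.4] grip 45.7 t 19.4
  spin total -0.004 j6 -1.14  after spin: tx 0.021 ty 0.005 tz 1.657
```

View pics/s11.png

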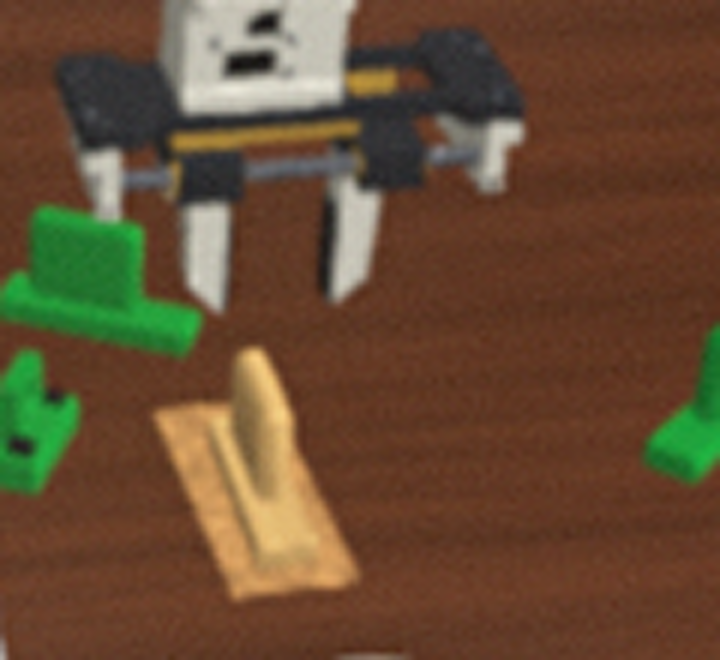

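Request:
{"fn": "servo_tool", "kwargs": {"series": [[0.5, 0.02, 0, 0.5, 0], [0.5, 0, 0, 0.5, 0], [0.5, 0, 0, 0.4, 0], [0.5, 0, 0, 0.25, 0], [0.5, 0, 0, 0, 0], [0, 0, 0, 0, 0], [0, 0, 0, 0, 0], [0, 0, 0, 0, 0], [0, 0, 0, 0, 0], [0, 0, 0, 0, 0]]}}

```text
time: 20.65
tool_pos: [479.6, 222.7, 34.5]
tcp_rot: [3.141, 0.0, 3.137]
contact_force: [-1.0, -1.2, 2.4]
grip_width: 15.6
```

```bash
python3 - <<'E'
from h import *
o=bot.get_obs();print(o['tool_pos'],o['tcp_rot'],o['grip_width'],o['contact_force'])
E
```

```text
[479.56954286 222.65270741  34.45280403] [3.14144059e+00 3.36827283e-04 3.13670551e+00] 15.642369564111473 [-1.03142852 -1.15664446  2.44304375]
```

Request:
{"fn": "servo_tool", "kwargs": {"series": [[0, 0, 0, -0.4, 0], [0, 0, 0, -0.8, 0], [0, 0, 0, -0.8, 0], [0, 0, 0, 0, 0]]}}

```text
time: 21.15
tool_pos: [481.1, 223.2, 137.0]
tcp_rot: [3.14, 0.006, 3.137]
contact_force: [-0.5, 0.5, -2.2]
grip_width: 15.8
```

```bash
python3 - <<'E'
from h import *
go(*r2w(-150,54),40,RK[2]); print(r2w(-150,54))
E
```

```text
at [481.1 223.2 137. ] yaw 3.137 F [-0.5  0.5 -2.2] grip 15.8 t 21.1
  spin total 0.02 j6 -1.44  after spin: tx 0.551 ty -3.643 tz 1.94
(np.float64(447.1229671308585), np.float64(42.119455014733745))
```

Request:
{"fn": "servo_tool", "kwargs": {"series": [[0, 0, 0, 0, 0.02], [0, 0.11, -0.728, 0, 0], [0, 0.11, -0.728, 0, 0], [0, 0.11, -0.728, 0, 0], [0, 0.11, -0.728, 0, 0], [0, 0.11, -0.728, 0, 0], [0, 0, 0, 0.6, 0], [0, 0, 0, 0.6, 0], [0, 0, 0, 0.5, 0], [0, 0, 0, 0.22, 0], [0, 0, 0, 0, 0], [0, 0, 0, 0, 0]]}}

```text
time: 22.65
tool_pos: [445.8, 41.8, 38.7]
tcp_rot: [3.142, 0.001, 3.105]
contact_force: [0.5, -0.0, -1.7]
grip_width: 15.9
```

```bash
python3 - <<'E'
from h import *
snap('scene','s12.png',(170,150,310,280),5)
go(*r2w(-50,54),40,RK[2])
o=bot.get_obs();print(w2r(*o['tool_pos'][:2]))
p=o['tool_pos']
for k,v in fitobj('stick',STK,(p[0],p[1],RK[2]),p[2]-31.4).items(): print(k,v[0].round(3),round(v[1],1))
E
```

```text
at [445.9  41.8  38.9] yaw 3.105 F [ 0.2 -0.1 -1.8] grip 16.1 t 22.7
  spin total -0.0 j6 -1.46  after spin: tx -2.023 ty 0.008 tz -0.022
(np.float64(-151.17226649801594), np.float64(53.59362255387513))
scene [ 4.37606e+02  4.48330e+01 -9.00000e-02] 41.2
both [ 4.37606e+02  4.48330e+01 -9.00000e-02] 41.2
```

View pics/s12.png

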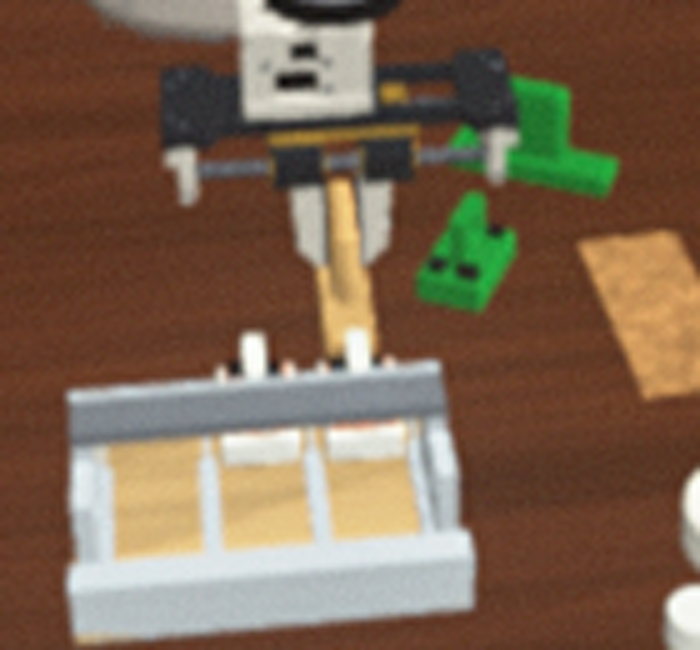

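The stick is lined up behind the lane 2 module. Pushing to about 8 mm short of home.

Request:
{"fn": "servo_tool", "kwargs": {"series": [[0, 0, 0, -0.03, 0], [0, -0.2, 0, 0, 0], [0, -0.2, 0, 0, 0], [0, -0.2, 0, 0, 0], [0, -0.2, 0, 0, 0], [0, -0.2, 0, 0, 0], [0, -0.2, 0, 0, 0], [0, -0.2, 0, 0, 0], [0, -0.2, 0, 0, 0], [0, -0.2, 0, 0, 0], [0, -0.2, 0, 0, 0], [0, 0, 0, 0, 0], [0, 0, 0, 0, 0]]}}

```text
time: 24.42
tool_pos: [545.2, 38.1, 39.7]
tcp_rot: [3.141, -0.0, 3.105]
contact_force: [0.1, -0.6, -1.7]
grip_width: 15.6
```

```bash
python3 - <<'E'
from h import *
snap('scene','s13.png',(170,150,310,280),5)
go(*r2w(-42,54),40,RK[2])
E
```

```text
at [545.1  38.1  39.7] yaw 3.105 F [ 0.4  0.8 -2. ] grip 16.0 t 24.5
  spin total -0.0 j6 -1.47  after spin: tx -0.199 ty 0.009 tz -0.005
```

View pics/s13.png

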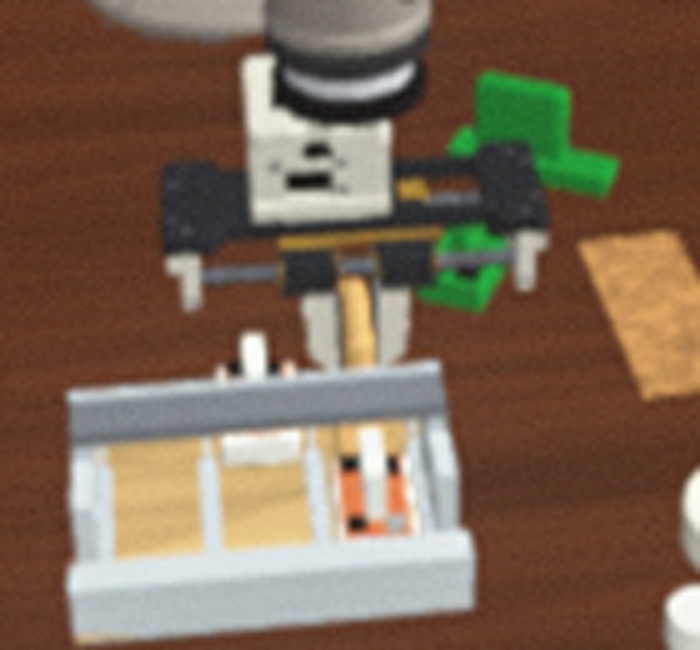

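Request:
{"fn": "servo_tool", "kwargs": {"series": [[0, -0.05, 0, 0, 0], [0, -0.05, 0, 0, 0], [0, -0.05, 0, 0, 0], [0, -0.03, 0, 0, 0], [0, 0, 0, 0, 0]]}}

```text
time: 25.1
tool_pos: [554.6, 37.8, 39.7]
tcp_rot: [3.142, 0.0, 3.105]
contact_force: [0.4, -0.8, -1.4]
grip_width: 15.7
```

Request:
{"fn": "servo_tool", "kwargs": {"series": [[0, -0.04, 0, 0, 0], [0, -0.03, 0, 0, 0], [0, 0, 0, 0, 0]]}}

```text
time: 25.48
tool_pos: [555.9, 37.8, 39.3]
tcp_rot: [3.142, -0.004, 3.105]
contact_force: [-6.0, 0.1, 1.6]
grip_width: 15.5
```

```bash
python3 - <<'E'
from h import *
snap('scene','s14.png',(170,170,290,280),6)
go(*r2w(-42,54),40,RK[2])
E
```

```text
at [556.   37.7  39.4] yaw 3.105 F [-7.4  0.2  2.8] grip 15.7 t 25.5
  spin total -0.0 j6 -1.47  after spin: tx 0.019 ty 0.01 tz -0.012
```

View pics/s14.png

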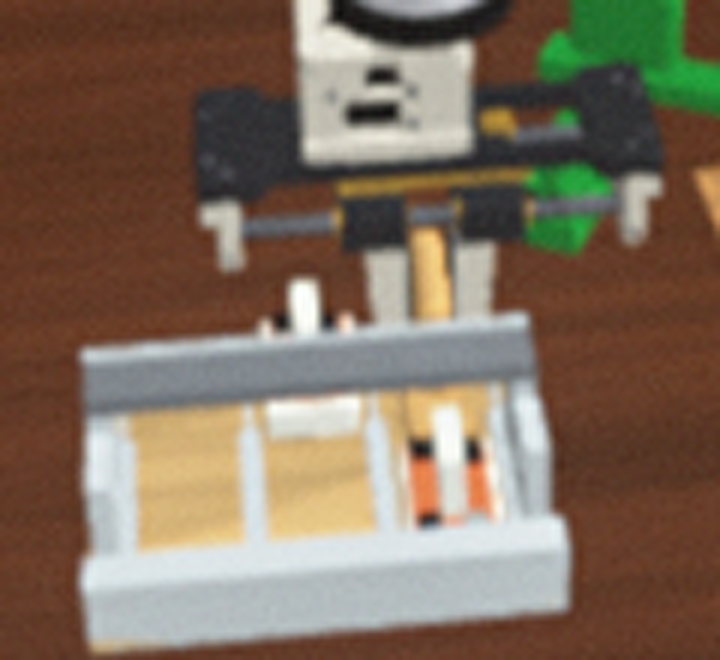

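7 N against the stop at TCP rack x of about -41, so the lane 2 module is home. Backing out, shifting to lane 1 and pushing.

Request:
{"fn": "servo_tool", "kwargs": {"series": [[0, 0.1, 0, 0, 0], [0, 0.4, 0, 0, 0], [0, 0.4, 0, 0, 0], [0, 0.4, 0, 0, 0], [0, 0.4, 0, 0, 0], [0, 0.4, 0, 0, 0], [0, 0.1, 0, 0, 0], [0, 0, -0.36, 0, 0], [0, 0, -0.36, 0, 0], [0, 0, -0.36, 0, 0], [0, 0, 0, 0, 0], [0, 0, 0, 0, 0]]}}

```text
time: 27.02
tool_pos: [446.4, -12.1, 39.8]
tcp_rot: [3.141, 0.001, 3.105]
contact_force: [-0.7, -0.0, -0.8]
grip_width: 16.0
```

```bash
python3 - <<'E'
from h import *
snap('scene','s15.png',(170,150,310,280),5)
go(*r2w(-50,0),40,RK[2])
E
```

```text
at [446.2 -11.9  39.7] yaw 3.106 F [-0.6 -0.2 -1.4] grip 15.6 t 27.1
  spin total -0.0 j6 -1.56  after spin: tx -1.979 ty 0.0 tz -0.005
```

View pics/s15.png

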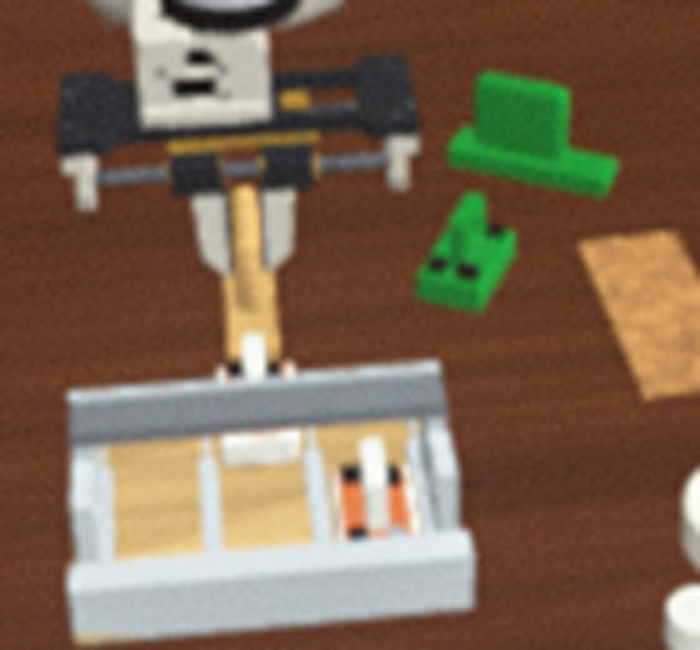

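Request:
{"fn": "servo_tool", "kwargs": {"series": [[0, -0.2, 0, 0, 0], [0, -0.2, 0, 0, 0], [0, -0.2, 0, 0, 0], [0, -0.2, 0, 0, 0], [0, -0.2, 0, 0, 0], [0, -0.2, 0, 0, 0], [0, -0.2, 0, 0, 0], [0, -0.2, 0, 0, 0], [0, -0.2, 0, 0, 0], [0, -0.2, 0, 0, 0], [0, -0.06, 0, 0, 0], [0, -0.06, 0, 0, 0], [0, -0.04, 0, 0, 0], [0, 0, 0, 0, 0]]}}

```text
time: 28.82
tool_pos: [554.1, -16.3, 39.8]
tcp_rot: [3.142, 0.001, 3.105]
contact_force: [-0.3, 0.7, -1.1]
grip_width: 15.6
```

```bash
python3 - <<'E'
from h import *
go(*r2w(-41,0),40,RK[2])
E
```

```text
at [554.1 -16.3  39.8] yaw 3.105 F [-0.3  0.7 -1.1] grip 15.6 t 28.8
  spin total -0.0 j6 -1.56  after spin: tx -0.001 ty 0.01 tz -0.004
```

Request:
{"fn": "servo_tool", "kwargs": {"series": [[0, -0.03, 0, 0, 0], [0, -0.03, 0, 0, 0], [0, 0, 0, 0, 0]]}}

```text
time: 29.2
tool_pos: [555.0, -16.2, 39.4]
tcp_rot: [3.141, -0.004, 3.105]
contact_force: [-5.7, 0.0, 2.2]
grip_width: 15.5
```

```bash
python3 - <<'E'
from h import *
snap('scene','s16.png',(170,170,290,280),6)
go(*r2w(-41,0),40,RK[2])
E
```

```text
at [555.  -16.2  39.4] yaw 3.105 F [-6.7 -0.2  2.3] grip 15.9 t 29.2
  spin total -0.0 j6 -1.56  after spin: tx 0.017 ty 0.008 tz -0.012
```

View pics/s16.png

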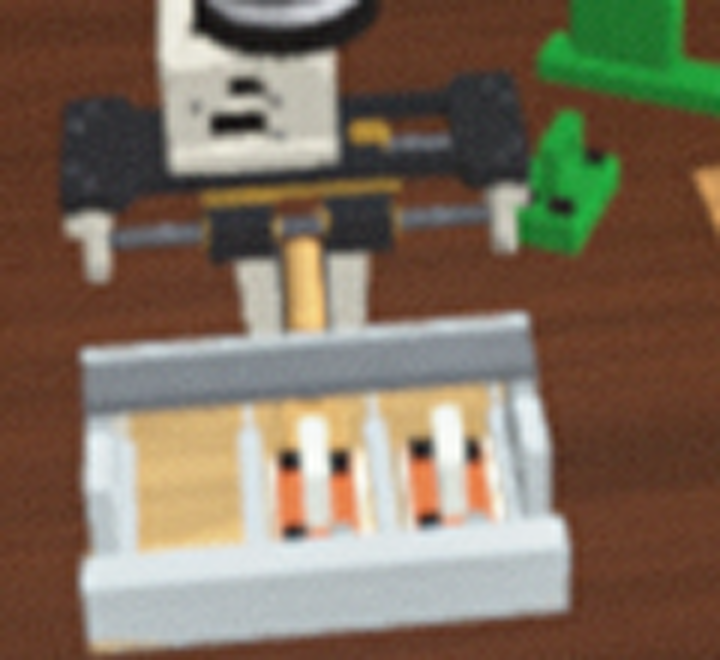

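Both are home, 7 N again. Returning the stick to its mat.

Request:
{"fn": "servo_tool", "kwargs": {"series": [[0, 0.1, 0, 0, 0], [0, 0.4, 0, 0, 0], [0, 0.5, 0, 0, 0], [0, 0.5, 0, 0, 0], [0, 0.5, 0, 0, 0], [0, 0.3, 0, 0, 0], [0, 0, 0, -0.6, 0], [0, 0, 0, -0.8, 0], [0, 0, 0, -0.6, 0], [0, 0, 0, 0, -0.02], [0, 0, 0, 0, 0]]}}

```text
time: 30.62
tool_pos: [441.5, -12.1, 139.0]
tcp_rot: [3.141, -0.0, 3.137]
contact_force: [0.0, -0.4, -1.5]
grip_width: 16.0
```

```bash
python3 - <<'E'
from h import *
go(479.6,222.6,35,-.004)
E
```

```text
at [441.5 -12.1 139. ] yaw 3.137 F [ 0.  -0.4 -1.5] grip 16.0 t 30.6
  spin total -0.0 j6 -1.13  after spin: tx -0.743 ty 4.697 tz 2.08
```

Request:
{"fn": "servo_tool", "kwargs": {"series": [[0, -0.12, 0.78, 0, 0], [0, -0.12, 0.78, 0, 0], [0, -0.12, 0.78, 0, 0], [0, -0.12, 0.78, 0, 0], [0, -0.13, 0.78, 0, 0], [0, -0.13, 0.79, 0, 0], [0, 0, 0, 0, 0], [0, 0, 0, 0.6, 0], [0, 0, 0, 0.6, 0], [0, 0, 0, 0.5, 0], [0, 0, 0, 0.2, 0], [0, 0, 0, 0.1, 0], [0, 0, 0, 0, 0], [0, 0, 0, 0, 0]]}}

```text
time: 32.38
tool_pos: [480.6, 222.2, 40.5]
tcp_rot: [3.141, 0.001, 3.137]
contact_force: [0.9, 0.1, -1.5]
grip_width: 16.1
```

```bash
python3 - <<'E'
from h import *
snap('scene','s17.png',(260,140,380,250),6)
go(479.6,222.6,34.6,-.004)
E
```

```text
at [480.5 222.3  40.5] yaw 3.137 F [-0.5  0.  -1.1] grip 15.6 t 32.4
  spin total -0.001 j6 -1.13  after spin: tx 0.019 ty 0.006 tz 0.118
```

View pics/s17.png

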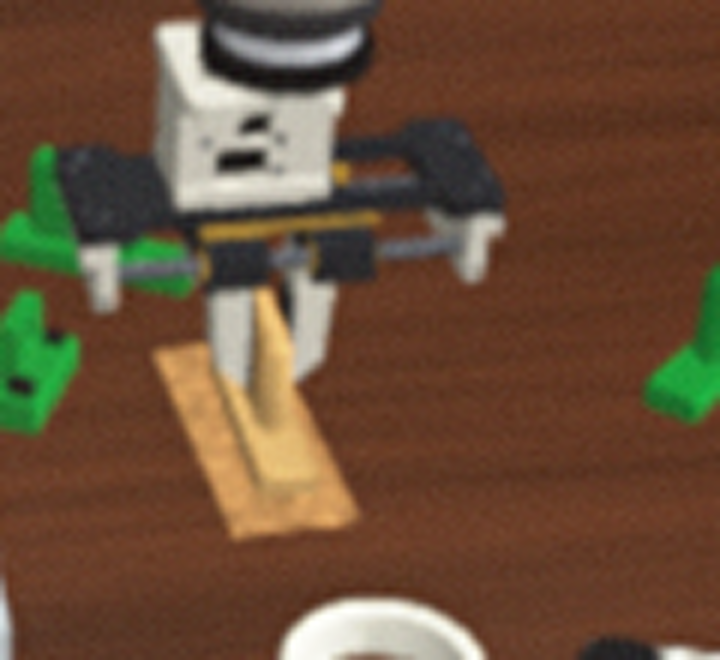

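Request:
{"fn": "servo_tool", "kwargs": {"series": [[0, 0, 0, 0.06, 0], [0, 0, 0, 0.05, 0], [0, 0, 0, 0, 0], [0.4, 0, 0, 0, 0], [0.4, 0, 0, 0, 0], [0.4, 0, 0, 0, 0], [0.4, 0, 0, 0, 0], [0.4, 0, 0, -0.5, 0], [0.4, 0, 0, -0.8, 0], [0.4, 0, 0, -0.8, 0], [0.4, 0, 0, 0, 0]]}}

```text
time: 33.8
tool_pos: [481.9, 222.7, 142.3]
tcp_rot: [3.14, 0.006, 3.137]
contact_force: [1.1, -0.8, -0.4]
grip_width: 36.5
```

```bash
python3 - <<'E'
from h import *
snap('scene','s18.png',(60,150,360,290),2.6)
snap('top','t18.png',(190,110,420,240),3.4)
for c in('top','scene'):
    for l in('rod','rod_tip','rest_mid','near_hole','far_hole','module0','mat','stick'): print(c,l,pp(c,l))
for k,v in fitobj('stick',STK,(480,222.3,0),3).items(): print(k,v[0].round(3),round(v[1],1))
E
```

```text
top rod [(0.79, [494.2, -348.4, 28.9], [386.0, 188.0])]
top rod_tip [(0.67, [505.1, -150.6, 30.4], [320.0, 189.0]), (0.57, [595.1, -14.5, 63.3], [273.0, 160.0])]
top rest_mid [(0.72, [504.0, -284.2, 9.4], [363.0, 188.0])]
top near_hole [(0.89, [642.7, -112.7, 41.4], [303.0, 145.0])]
top far_hole [(0.68, [649.8, 73.2, 38.8], [242.0, 147.0]), (0.44, [598.9, -19.8, 1.9], [273.0, 164.0])]
top module0 [(0.64, [645.0, -18.4, 9.7], [272.0, 149.0]), (0.53, [421.3, 116.6, 3.9], [233.0, 225.0]), (0.42, [653.1, 36.6, 8.4], [254.0, 148.0])]
top mat [(0.46, [557.1, -70.5, 4.5], [291.0, 176.0])]
top stick [(0.73, [452.9, 462.5, -2.5], [117.0, 223.0]), (0.49, [314.1, 171.2, 2.8], [216.0, 263.0])]
scene rod [(0.78, [498.7, -348.7, 29.4], [94.0, 228.0]), (0.43, [644.0, -19.4, 7.8], [223.0, 258.0]), (0.15, [560.3, -15.5, 3.3], [221.0, 238.0])]
scene rod_tip [(0.64, [503.2, -157.2, 27.5], [167.0, 223.0])]
scene rest_mid [(0.97, [502.3, -281.5, 5.9], [121.0, 233.0])]
scene near_hole [(0.77, [641.4, -112.2, 41.9], [183.0, 251.0]), (0.4, [500.2, -278.9, 4.3], [122.0, 233.0])]
scene far_hole [(0.79, [648.3, 76.6, 38.2], [261.0, 246.0])]
scene module0 [(0.81, [643.8, -20.1, 8.0], [222.0, 258.0]), (0.78, [428.6, 118.3, 2.8], [263.0, 205.0]), (0.52, [642.3, 41.0, 7.6], [247.0, 256.0])]
scene mat [(0.84, [470.2, 222.6, -2.0], [301.0, 212.0])]
scene stick [(0.92, [310.6, 169.1, 4.2], [273.0, 182.0]), (0.67, [475.1, 225.0, 4.8], [303.0, 211.0]), (0.65, [452.6, 465.4, -0.4], [380.0, 201.0])]
scene [ 4.76136e+02  2.23745e+02 -6.10000e-02] 21.9
both [ 4.76136e+02  2.23745e+02 -6.10000e-02] 21.9
```

View pics/s18.png

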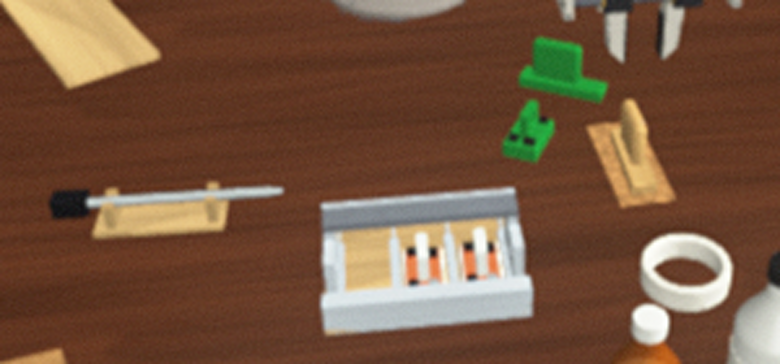

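View pics/t18.png

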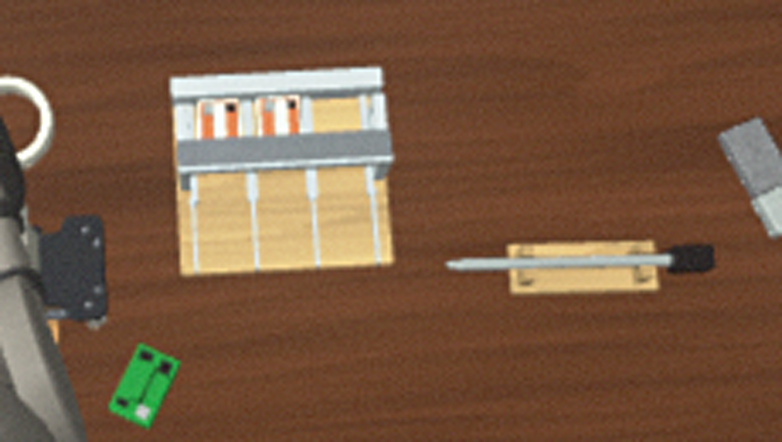

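The stick stands upright on the mat. Fitting the rod pose from both views.

```bash
cat >> h.py <<'E'
def cyl(x0,x1,r0,r1):
    a=np.linspace(0,2*np.pi,16,endpoint=False)
    return np.array([(x,r*np.cos(t),r*np.sin(t)) for x,r in((x0,r0),(x1,r1)) for t in a])
ROD=[cyl(0,182,5,5),cyl(182,196,5,2),box(-36,0,-11,11,-11,11)]
E
python3 - <<'E'
from h import *
ms={}
for c in('top','scene'):
    bot.capture(c); m=bot.outline_of(c,'rod'); print([(float(x['p']),int(x['mask'].sum()),np.argwhere(x['mask']).mean(0).round()) for x in m])
    m=[x for x in m if abs(np.argwhere(x['mask']).mean(0)[0]-(188 if c=='top' else 228))<8][0]
    ms[c]=m['mask']
    v=np.ascontiguousarray((m['mask']*255).astype(np.uint8))
for cc in (['top'],['scene'],['top','scene']):
    print(cc,fitmask(ROD,{c:ms[c] for c in cc},(497,-348.5,1.53),29))
q=fitmask(ROD,ms,(497,-348.5,1.53),29)[0]
hb=[[ROD[2]],[box(0,182,-5,5,-5,5)]]
overlay('top',[([ROD[2],box(0,196,-5,5,-5,5)],q,29)],'o5.png',(310,165,410,210),8)
overlay('scene',[([ROD[2],box(0,196,-5,5,-5,5)],q,29)],'o6.png',(75,205,175,250),8)
E
```

```text
[(0.6, 297, array([186., 366.]))]
[(0.88, 346, array([227., 110.])), (0.61, 588, array([233., 122.]))]
['top'] (array([ 500.66856886, -347.96261383,    1.51790577]), np.float64(13.438396453857422))
['scene'] (array([ 499.9764044 , -347.68062725,    1.52928473]), np.float64(47.898597717285156))
['top', 'scene'] (array([ 500.09864426, -348.66043347,    1.52002661]), np.float64(65.7694320678711))
```

View pics/o5.png

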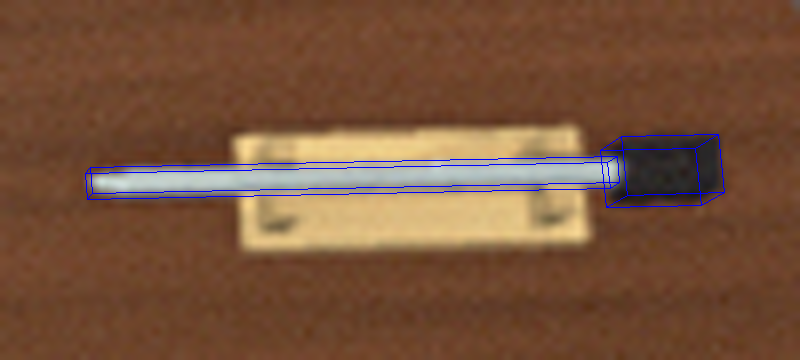

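View pics/o6.png

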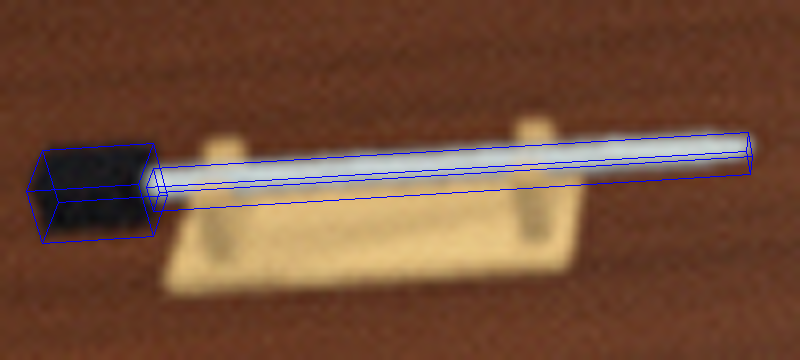

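The head is at about (499,-366), yaw about 1.525, axis z 29. Between the views, x agrees to about 2 mm, and the jaws will centre it. Moving there.

Request:
{"fn": "servo_tool", "kwargs": {"series": [[0.65, 0, 0, 0, 0.114], [0.65, 0, 0, 0, 0.114], [0.65, 0, 0, 0, 0.114], [0.65, 0, 0, 0, 0.114], [0.65, 0, 0, 0, 0.114], [0.65, 0, 0, 0, 0.114], [0.65, 0, 0, 0, 0.114], [0.65, 0, 0, 0, 0.114], [0.65, 0, 0, 0, 0.114], [0.65, 0, 0, 0, 0]]}}

```text
time: 36.35
tool_pos: [480.1, 222.1, 139.2]
tcp_rot: [3.142, -0.0, 1.527]
contact_force: [0.1, 0.1, 0.1]
grip_width: 59.6
```

```bash
python3 - <<'E'
from h import *
go(498.8,-366.5,110,1.525)
E
```

```text
at [480.1 222.1 139.2] yaw 1.527 F [0.1 0.1 0.1] grip 59.6 t 36.4
  spin total 0.001 j6 -0.59  after spin: tx -11.743 ty 0.913 tz 0.585
```

Request:
{"fn": "servo_tool", "kwargs": {"series": [[0.65, -0.9, 0.07, 0, 0], [0.65, -0.9, 0.07, 0, 0], [0.65, -0.9, 0.07, 0, 0], [0.65, -0.9, 0.07, 0, 0], [0.65, -0.9, 0.07, 0, 0], [0.65, -0.9, 0.07, 0, 0], [0.65, -0.9, 0.07, 0, 0], [0.65, -0.9, 0.07, 0, 0], [0.65, -0.9, 0.07, 0, 0], [0.65, -0.9, 0.07, 0, 0], [0.65, -0.9, 0.07, 0, 0], [0.65, -0.9, 0.07, 0, 0], [0.65, -0.94, 0.07, 0, 0], [0.65, 0, 0, 0.58, 0], [0.65, 0, 0, 0.2, 0], [0.65, 0, 0, 0, 0], [0.65, 0, 0, 0, 0]]}}

```text
time: 38.48
tool_pos: [499.3, -366.1, 101.3]
tcp_rot: [3.14, 0.001, 1.527]
contact_force: [-0.5, -0.2, -0.1]
grip_width: 59.5
```

```bash
python3 - <<'E'
from h import *
go(498.8,-366.5,11,1.525)
snap('scene','s19.png',(50,130,190,250),5)
snap('top','t19.png',(310,140,430,240),6)
E
```

```text
at [ 499.3 -366.1  101.3] yaw 1.527 F [-0.5 -0.2 -0.1] grip 59.5 t 38.5
  spin total 0.001 j6 -0.59  after spin: tx -0.008 ty -0.01 tz 1.805
```

View pics/s19.png

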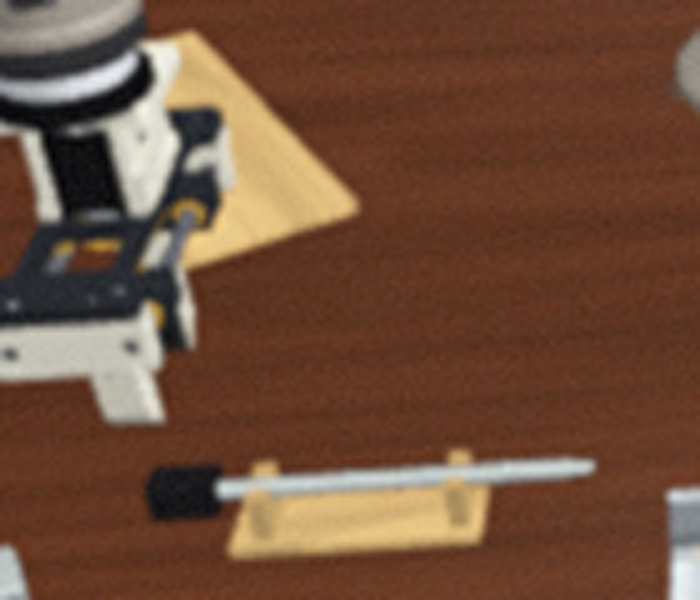

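View pics/t19.png

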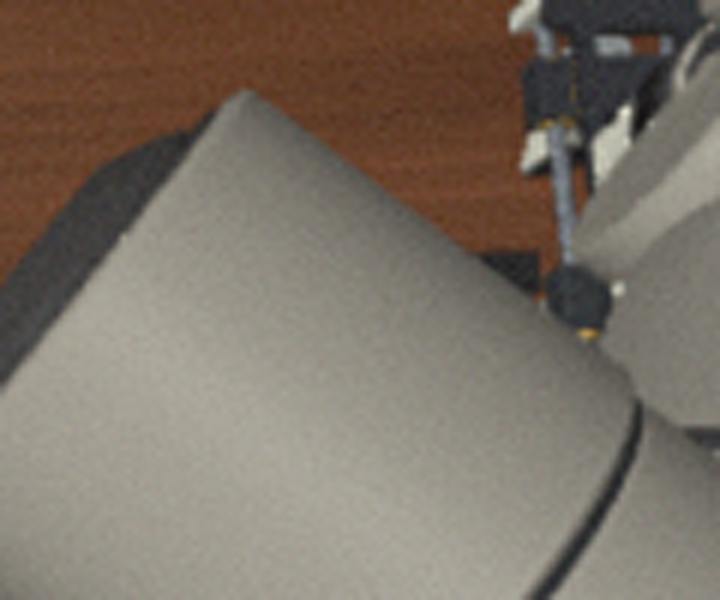

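Request:
{"fn": "servo_tool", "kwargs": {"series": [[0.65, -0.01, -0.01, 0.6, 0], [0.65, 0, 0, 0.5, 0], [0.65, 0, 0, 0.4, 0], [0.65, 0, 0, 0.3, 0], [0.65, 0, 0, 0, 0], [0.65, 0, 0, 0, 0]]}}

```text
time: 39.33
tool_pos: [498.7, -367.2, 11.1]
tcp_rot: [3.14, 0.001, 1.525]
contact_force: [0.1, -0.2, 0.2]
grip_width: 59.8
```

```bash
python3 - <<'E'
from h import *
go(498.8,-366.5,11,1.525)
snap('scene','s20.png',(60,170,180,250),6)
E
```

```text
at [ 498.7 -367.2   11.1] yaw 1.525 F [ 0.1 -0.2  0.2] grip 59.8 t 39.3
  spin total 0.0 j6 -0.59  after spin: tx 0.014 ty 0.002 tz 0.002
```

View pics/s20.png

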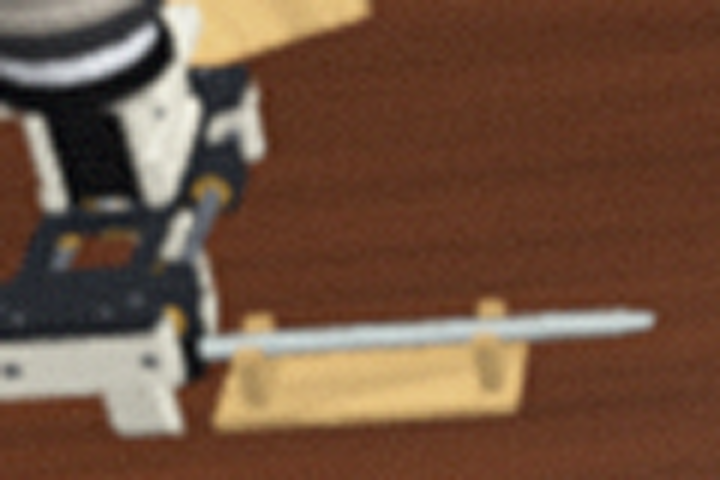

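Request:
{"fn": "servo_tool", "kwargs": {"series": [[0, 0.01, 0, 0, 0], [0, 0, 0, 0, 0], [0, 0, 0, 0, 0], [0, 0, 0, 0, 0], [0, 0, 0, 0, 0], [0, 0, 0, 0, 0]]}}

```text
time: 40.12
tool_pos: [498.1, -366.3, 10.2]
tcp_rot: [-3.141, -0.0, 1.525]
contact_force: [-0.1, -0.2, -0.6]
grip_width: 21.6
```

Request:
{"fn": "servo_tool", "kwargs": {"series": [[0, 0, 0, -0.3, 0], [0, 0, 0, -0.5, 0], [0, 0, 0, -0.5, 0], [0, 0, 0, -0.5, 0], [0, 0, 0, 0, 0]]}}

```text
time: 40.75
tool_pos: [499.3, -367.3, 103.0]
tcp_rot: [3.137, 0.003, 1.525]
contact_force: [-0.0, 0.5, -2.1]
grip_width: 21.6
```

```bash
python3 - <<'E'
from h import *
o=bot.get_obs();p=o['tool_pos'];print(p,o['contact_force'])
snap('scene','s21.png',(60,150,180,250),6)
a=np.array([np.cos(o['tcp_rot'][2]),np.sin(o['tcp_rot'][2])])
b=p[:2]+18*a; print('rod origin est',b,'tip',b+196*a,p[2]+18)
for c in('top','scene'): print(pp(c,'rod'),pp(c,'rod_tip'))
print('hole lines', r2w(50,-92), r2w(50,0),r2w(50,92))
E
```

```text
[ 499.33567699 -367.30217019  102.98804528] [-0.01601633  0.48913172 -2.11411462]
rod origin est [ 500.15820034 -349.32097292] tip [ 509.11456566 -153.52571373] 120.98804528129025
[(0.5, [495.6, -351.0, 29.9], [387.0, 187.0])] [(0.75, [646.4, 73.0, 41.2], [242.0, 148.0])]
[(0.61, [500.8, -346.1, 121.7], [87.0, 199.0])] [(0.76, [506.5, -154.9, 120.7], [163.0, 195.0])]
hole lines (np.float64(641.7844387452358), np.float64(-110.92600054969982)) (np.float64(645.0681411338662), np.float64(-18.984620863386098)) (np.float64(648.3518435224967), np.float64(72.95675882292763))
```

View pics/s21.png

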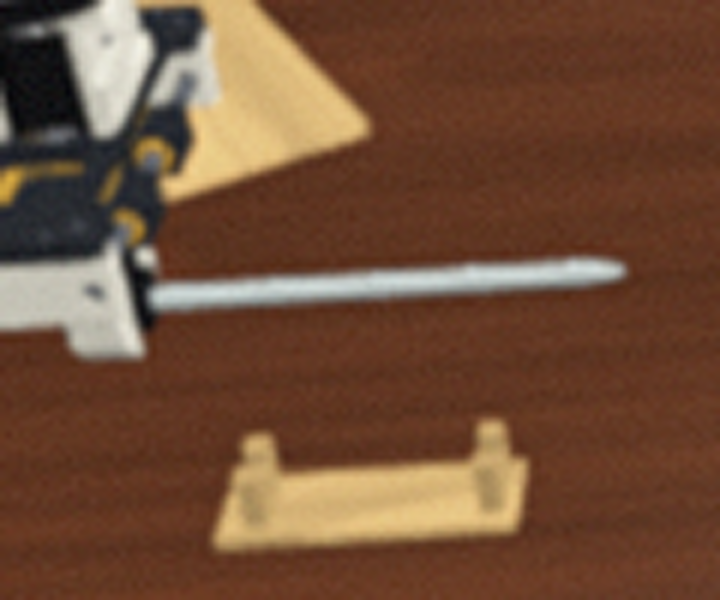

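```bash
python3 - <<'E'
from h import *
print(r2w(50,-322)); go(r2w(50,-322)[0]+1,r2w(50,-322)[1],22,np.pi/2+RK[2])
E
```

```text
(np.float64(633.5751827736598), np.float64(-340.7794497654842))
at [ 497.6 -365.8   98.9] yaw 1.525 F [-0.2 -0.5 -2. ] grip 21.8 t 41.0
  spin total -0.006 j6 -0.46  after spin: tx 0.597 ty 2.72 tz 1.538
```

Request:
{"fn": "servo_tool", "kwargs": {"series": [[0, 0, 0, 0, -0.006], [0, 0.12, 0.54, 0, 0], [0, 0.12, 0.54, 0, 0], [0, 0.12, 0.54, 0, 0], [0, 0.12, 0.55, 0, 0], [0, 0.12, 0.55, 0, 0], [0, 0, 0, 0.5, 0], [0, 0, 0, 0.5, 0], [0, 0, 0, 0.4, 0], [0, 0, 0, 0.13, 0], [0, 0, 0, 0, 0], [0, 0, 0, 0, 0], [0, 0, 0, 0, 0]]}}

```text
time: 42.62
tool_pos: [635.6, -341.6, 24.8]
tcp_rot: [3.14, 0.001, 1.534]
contact_force: [0.4, -1.1, -1.4]
grip_width: 21.8
```

```bash
python3 - <<'E'
from h import *
snap('scene','s22.png',(90,190,290,290),4)
snap('top','t22.png',(230,110,430,200),4)
o=bot.get_obs();p=o['tool_pos'];a=np.array([np.cos(o['tcp_rot'][2]),np.sin(o['tcp_rot'][2])])
print(p,o['tcp_rot'],o['contact_force']); b=p[:2]+18*a; t=b+196*a; print('tip est',t,p[2]+18.6,'rack',w2r(*t))
for c in('top','scene'): 
    for l in('rod','rod_tip','near_hole','far_hole'): print(c,l,pp(c,l)[:2])
    print('tip px',w2pix(c,[*t,p[2]+18.6]),'hole px',w2pix(c,[*r2w(50,-92),40]))
E
```

```text
[ 635.46974626 -341.44612978   24.44111519] [3.14056962e+00 5.43579539e-04 1.53449852e+00] [-0.00404403  0.27194334 -1.07079457]
tip est [ 643.23577208 -127.58709012] 43.04111518879998 rack (np.float64(52.045083142229274), np.float64(-108.59867190577705))
top rod [(0.56, [636.0, -325.6, 44.2], [374.0, 142.0]), (0.38, [559.6, -14.4, 7.4], [273.0, 176.0])]
top rod_tip []
top near_hole [(0.73, [642.6, -114.2, 42.6], [304.0, 145.0])]
top far_hole [(0.67, [649.0, 73.8, 41.5], [242.0, 147.0])]
tip px [308.22788668 144.04171433] hole px [302.64701992 145.21037158]
scene rod []
scene rod_tip [(0.96, [638.3, -125.3, 45.9], [178.0, 249.0])]
scene near_hole [(0.67, [644.3, -113.4, 39.4], [183.0, 253.0])]
scene far_hole [(0.76, [649.1, 75.2, 38.4], [261.0, 247.0]), (0.28, [610.1, 455.1, 6.0], [399.0, 232.0])]
tip px [176.9948869  251.75308655] hole px [184.07590353 251.6241103 ]
```

View pics/s22.png

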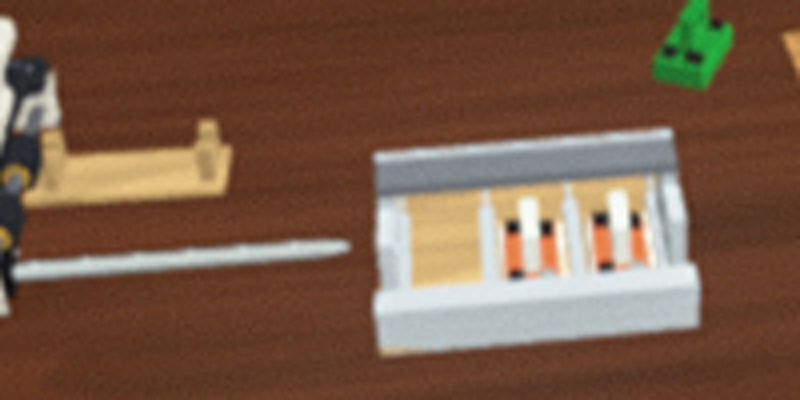

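View pics/t22.png

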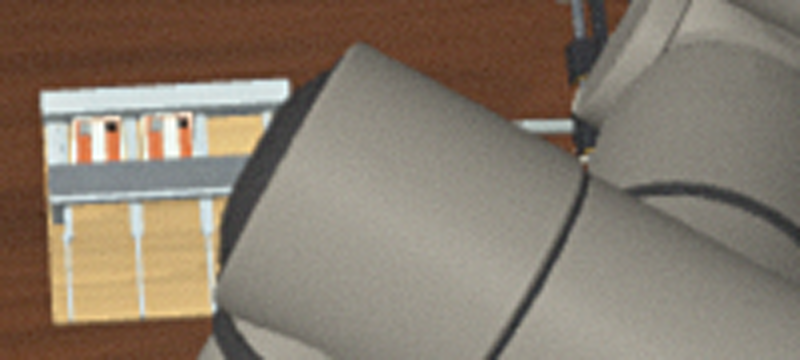

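```bash
python3 - <<'E'
from h import *
L=[box(33,67,-92,-82,6,56),box(33,67,82,92,6,56),box(82,83,-92,92,6,34),box(0,30,-87,87,62,73)]
import math
for n,q in(('a',(595.1,-17.2,-.0357)),('b',(597,-17.2,-.030))):
    overlay('scene',[(L,q,0)],f'o7{n}.png',(175,215,275,285),8)
    overlay('top',[(L,q,0)],f'o8{n}.png',(230,115,330,185),8)
E
```

```text
(no output)
```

View pics/o7a.png

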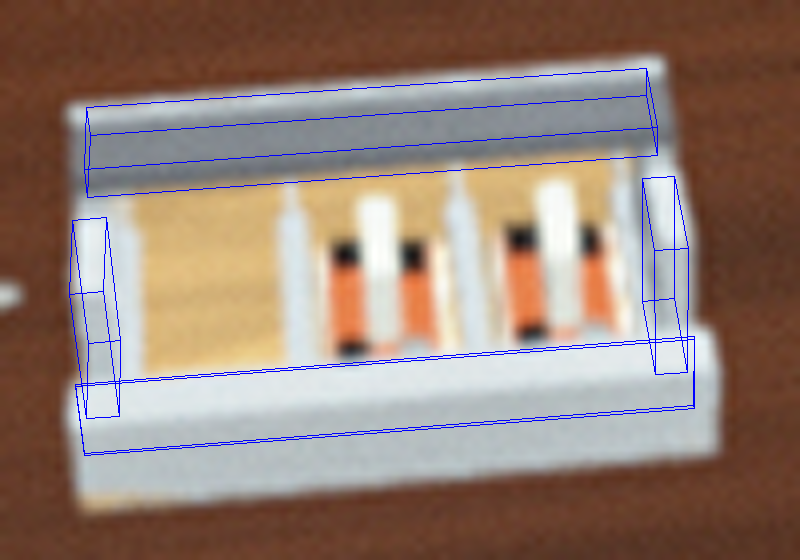

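View pics/o7b.png

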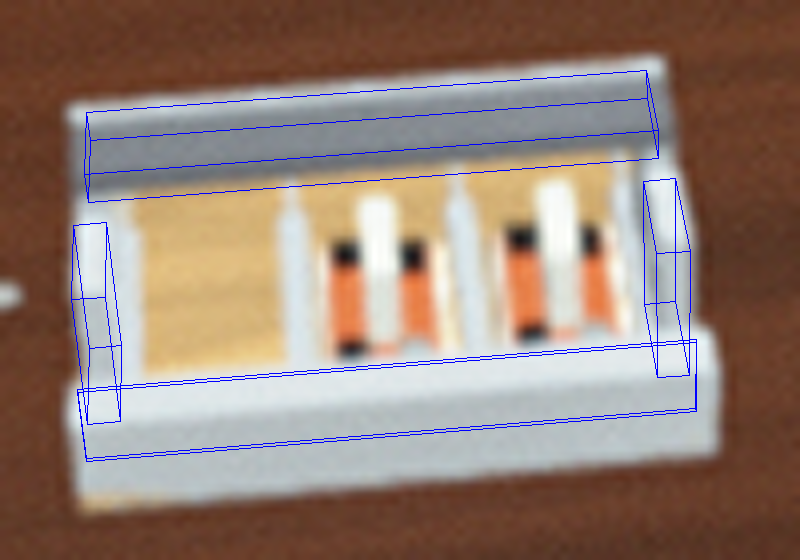

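View pics/o8b.png

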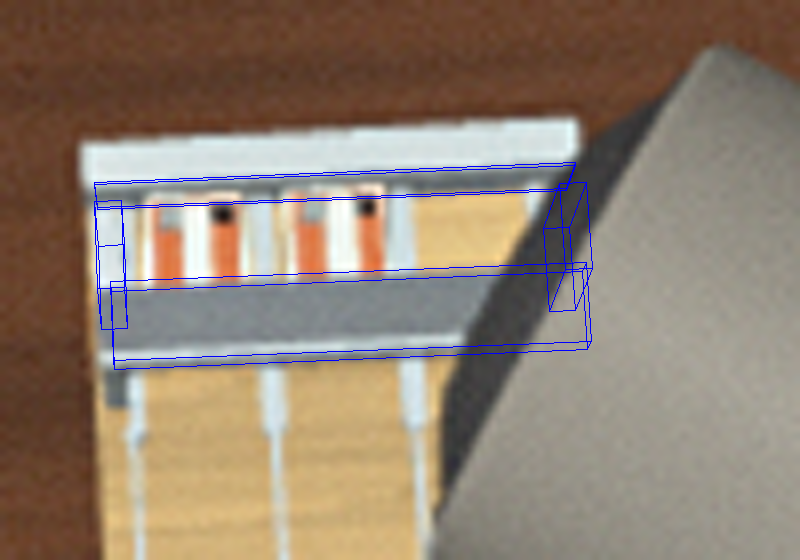

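The tip's scene pixel (177.4,251.5) matches the prediction (177.0,251.8), so robot and camera agree. Trimming height by 3 mm and x by 1 mm, then entering slowly while watching forces.

Request:
{"fn": "servo_tool", "kwargs": {"series": [[0, 0, -0.02, 0.06, 0], [0, 0.1, 0, 0, 0], [0, 0.1, 0, 0, 0], [0, 0.1, 0, 0, 0], [0, 0.1, 0, 0, 0], [0, 0.1, 0, 0, 0], [0, 0.1, 0, 0, 0], [0, 0, 0, 0, 0]]}}

```text
time: 44.32
tool_pos: [635.3, -310.7, 20.7]
tcp_rot: [-3.142, -0.0, 1.535]
contact_force: [0.2, -0.4, -0.7]
grip_width: 21.5
```

```bash
cat >> h.py <<'E'
def st():
    o=bot.get_obs();p=o['tool_pos'];a=np.array([np.cos(o['tcp_rot'][2]),np.sin(o['tcp_rot'][2])]);b=p[:2]+18*a;t=b+196*a
    print('t',o['time'].__round__(2),p.round(1),'yaw',round(o['tcp_rot'][2],3),'F',o['contact_force'].round(1),'M',np.round(o['moment'],2),'org rack',np.round(w2r(*b),1),'tip rack',np.round(w2r(*t),1),'z',round(p[2]+18.6,1))
E
python3 - <<'E'
from h import *
st()
overlay('scene',[],'s23.png',(150,215,250,285),8)
E
```

```text
t 44.33 [ 635.3 -310.7   20.7] yaw 1.535 F [ 0.2 -0.4 -0.7] M [-0.19  0.09  0.  ] org rack [  50.7 -273.9] tip rack [ 50.7 -77.9] z 39.3
```

View pics/s23.png

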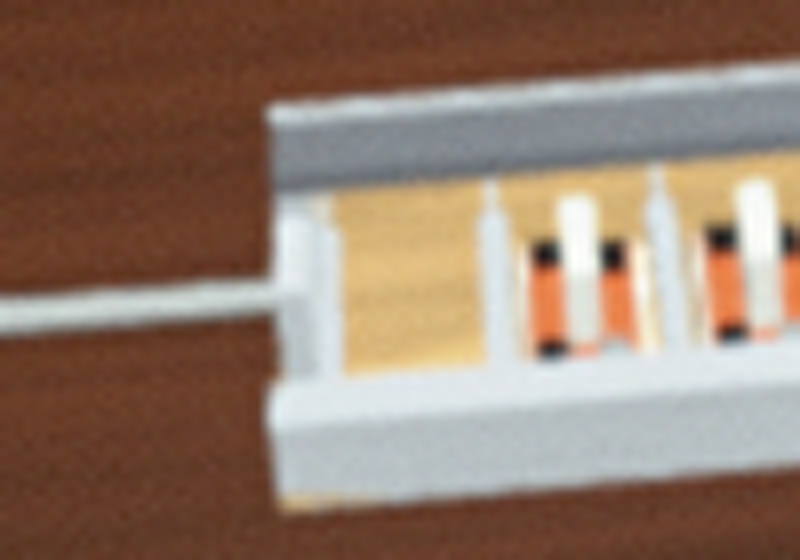

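It entered the near lug with no force. Another 40 mm.

Request:
{"fn": "servo_tool", "kwargs": {"series": [[0, 0.1, 0, 0, 0], [0, 0.1, 0, 0, 0], [0, 0.1, 0, 0, 0], [0, 0.1, 0, 0, 0], [0, 0.1, 0, 0, 0], [0, 0.1, 0, 0, 0], [0, 0.1, 0, 0, 0], [0, 0.1, 0, 0, 0], [0, 0, 0, 0, 0], [0, 0, 0, 0, 0]]}}

```text
time: 45.62
tool_pos: [636.8, -271.4, 20.7]
tcp_rot: [3.141, 0.0, 1.534]
contact_force: [-0.3, 0.6, -1.1]
grip_width: 22.0
```

```bash
python3 - <<'E'
from h import *
st()
overlay('scene',[],'s24.png',(150,215,250,285),8)
E
```

```text
t 45.62 [ 636.8 -271.4   20.7] yaw 1.534 F [-0.3  0.6 -1.1] M [-0.15  0.03 -0.01] org rack [  50.7 -234.5] tip rack [ 50.8 -38.5] z 39.3
```

View pics/s24.png

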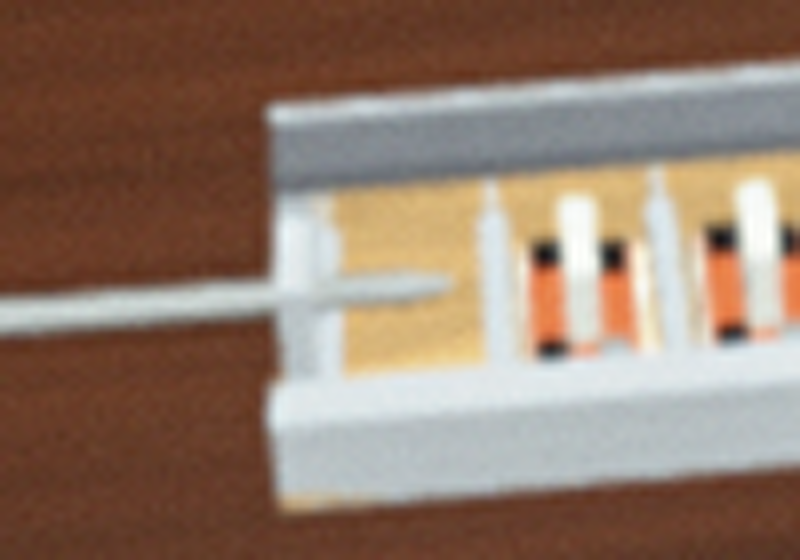

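The tip is free inside the bay at crop (450,285), heading for the first ear. Continuing.

Request:
{"fn": "servo_tool", "kwargs": {"series": [[0, 0.1, 0, 0, 0], [0, 0.1, 0, 0, 0], [0, 0.1, 0, 0, 0], [0, 0.1, 0, 0, 0], [0, 0.1, 0, 0, 0], [0, 0.1, 0, 0, 0], [0, 0.1, 0, 0, 0], [0, 0.1, 0, 0, 0], [0, 0.1, 0, 0, 0], [0, 0.1, 0, 0, 0], [0, 0.1, 0, 0, 0], [0, 0, 0, 0, 0]]}}

```text
time: 47.18
tool_pos: [638.7, -215.8, 20.7]
tcp_rot: [-3.142, -0.0, 1.535]
contact_force: [-0.5, -1.1, -1.6]
grip_width: 21.9
```

```bash
python3 - <<'E'
from h import *
st()
overlay('scene',[],'s25.png',(180,215,280,285),8)
E
```

```text
t 47.17 [ 638.7 -215.8   20.7] yaw 1.535 F [-0.5 -1.1 -1.6] M [-0.17  0.06 -0.  ] org rack [  50.7 -178.9] tip rack [50.7 17.1] z 39.3
```

View pics/s25.png

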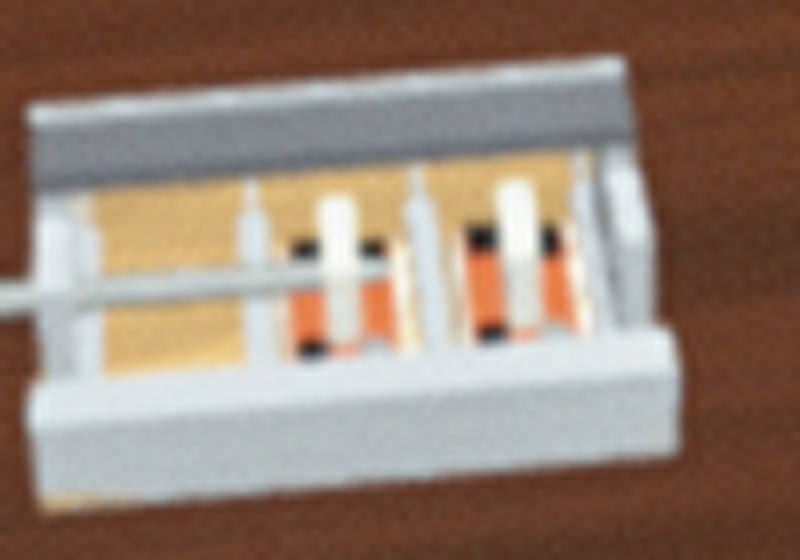

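The tip is out of the first ear at crop (385,265). On through the second.

Request:
{"fn": "servo_tool", "kwargs": {"series": [[0, 0.1, 0, 0, 0], [0, 0.1, 0, 0, 0], [0, 0.1, 0, 0, 0], [0, 0.1, 0, 0, 0], [0, 0.1, 0, 0, 0], [0, 0.1, 0, 0, 0], [0, 0.1, 0, 0, 0], [0, 0.1, 0, 0, 0], [0, 0.1, 0, 0, 0], [0, 0.1, 0, 0, 0], [0, 0.06, 0, 0, 0], [0, 0, 0, 0, 0]]}}

```text
time: 48.72
tool_pos: [640.7, -163.1, 20.7]
tcp_rot: [3.142, -0.0, 1.535]
contact_force: [-0.8, 0.1, -2.0]
grip_width: 22.0
```

```bash
python3 - <<'E'
from h import *
st()
overlay('scene',[],'s26.png',(180,215,280,285),8)
E
```

```text
t 48.73 [ 640.7 -163.1   20.7] yaw 1.535 F [-0.8  0.1 -2. ] M [-0.17  0.07  0.07] org rack [  50.7 -126.2] tip rack [50.8 69.8] z 39.3
```

View pics/s26.png

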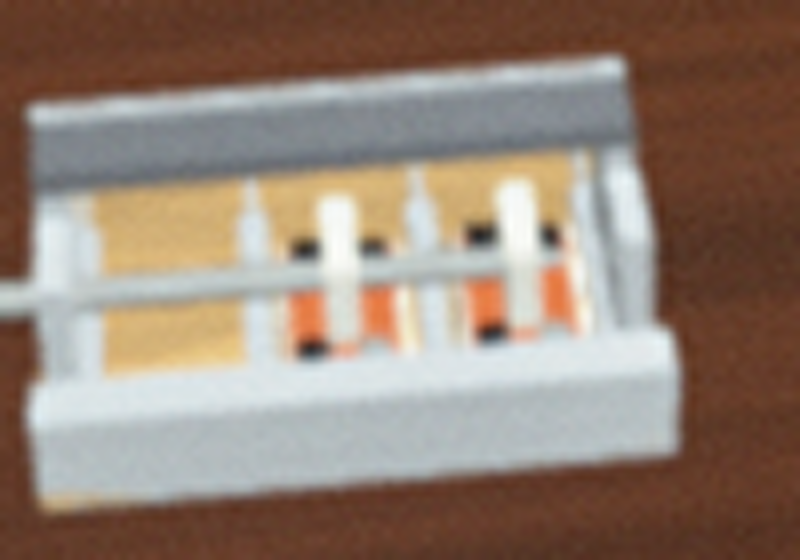

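Request:
{"fn": "servo_tool", "kwargs": {"series": [[0, 0.08, 0, 0, 0], [0, 0.08, 0, 0, 0], [0, 0.08, 0, 0, 0], [0, 0.08, 0, 0, 0], [0, 0.08, 0, 0, 0], [0, 0.08, 0, 0, 0], [0, 0, 0, 0, 0]]}}

```text
time: 49.65
tool_pos: [641.5, -138.9, 20.7]
tcp_rot: [-3.142, -0.0, 1.535]
contact_force: [-0.0, 0.0, -1.8]
grip_width: 21.7
```

```bash
python3 - <<'E'
from h import *
st()
overlay('scene',[],'s27.png',(165,215,275,290),7)
E
```

```text
t 49.65 [ 641.5 -138.9   20.7] yaw 1.535 F [-0.   0.  -1.8] M [-0.14  0.09 -0.03] org rack [  50.7 -102. ] tip rack [50.8 94. ] z 39.3
```

View pics/s27.png

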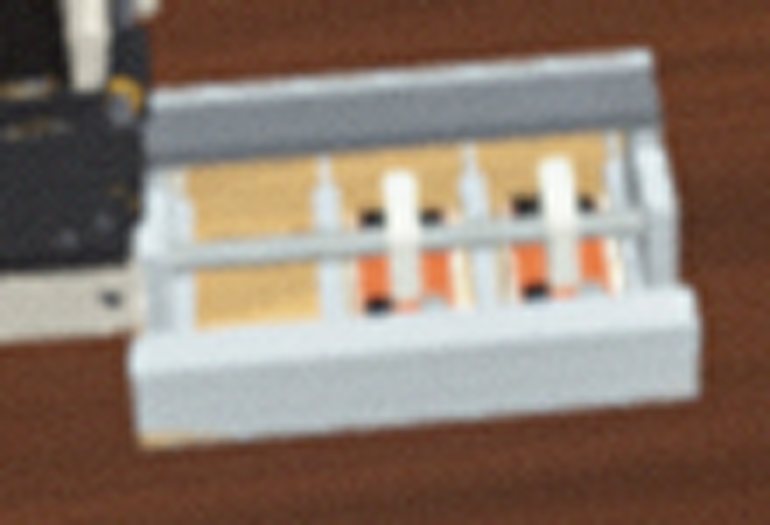

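Request:
{"fn": "servo_tool", "kwargs": {"series": [[0, 0.06, 0, 0, 0], [0, 0.05, 0, 0, 0], [0, 0.04, 0, 0, 0], [0, 0, 0, 0, 0]]}}

```text
time: 50.2
tool_pos: [641.8, -131.7, 20.7]
tcp_rot: [3.141, -0.0, 1.535]
contact_force: [-0.3, 0.2, -1.0]
grip_width: 22.0
```

```bash
python3 - <<'E'
from h import *
st()
E
```

```text
t 50.2 [ 641.8 -131.7   20.7] yaw 1.535 F [-0.3  0.2 -1. ] M [-0.15  0.04  0.04] org rack [ 50.8 -94.7] tip rack [ 50.9 101.3] z 39.3
```

Request:
{"fn": "servo_tool", "kwargs": {"series": [[0, 0.04, 0, 0, 0], [0, 0.03, 0, 0, 0], [0, 0, 0, 0, 0]]}}

```text
time: 50.58
tool_pos: [641.9, -128.2, 20.7]
tcp_rot: [-3.142, -0.0, 1.535]
contact_force: [0.0, -0.1, -1.8]
grip_width: 21.8
```

```bash
python3 - <<'E'
from h import *
st()
E
```

```text
t 50.58 [ 641.9 -128.2   20.7] yaw 1.535 F [ 0.  -0.1 -1.8] M [-0.19  0.05  0.  ] org rack [ 50.7 -91.3] tip rack [ 50.8 104.7] z 39.3
```

No contact yet. Grip offset along the rod is uncertain by a few mm, so continuing in small steps.

Request:
{"fn": "servo_tool", "kwargs": {"series": [[0, 0.03, 0, 0, 0], [0, 0.03, 0, 0, 0], [0, 0, 0, 0, 0]]}}

```text
time: 50.95
tool_pos: [642.0, -127.2, 20.8]
tcp_rot: [3.141, 0.002, 1.534]
contact_force: [-0.9, -6.9, -1.5]
grip_width: 21.5
```

```bash
python3 - <<'E'
from h import *
st()
overlay('scene',[],'s28.png',(165,215,275,290),7)
E
```

```text
t 50.95 [ 642.  -127.2   20.8] yaw 1.534 F [-0.9 -6.9 -1.5] M [-1.25  0.17  0.13] org rack [ 50.8 -90.3] tip rack [ 50.9 105.7] z 39.4
```

View pics/s28.png

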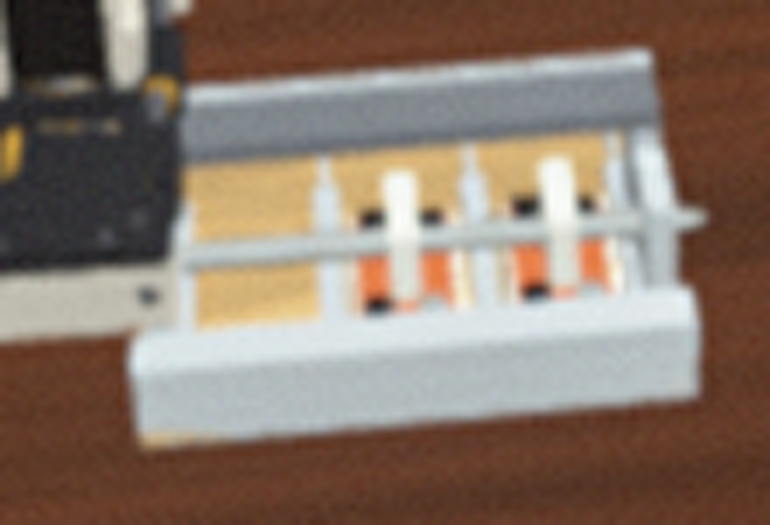

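The shoulder is against the near lug (7 N) and the tip stands out of the far lug at crop (705,217). Easing off, then releasing.

Request:
{"fn": "servo_tool", "kwargs": {"series": [[0, -0.01, 0, 0.03, 0], [0, 0, 0, 0.01, 0], [0.4, 0, 0, 0, 0], [0.4, 0, 0, 0, 0], [0.4, 0, 0, 0, 0], [0.4, 0, 0, 0, 0], [0.4, 0, 0, -0.4, 0], [0.4, 0, 0, -0.8, 0], [0.4, 0, 0, -0.8, 0], [0.4, 0, 0, -0.8, 0], [0.4, -0.9, 0, 0, 0], [0.4, -0.9, 0, 0, 0], [0.4, -0.9, 0, 0, 0], [0.4, -0.9, 0, 0, 0], [0.4, 0, 0, 0, 0]]}}

```text
time: 52.88
tool_pos: [634.5, -309.3, 158.1]
tcp_rot: [-3.141, 0.001, 1.53]
contact_force: [0.0, 0.1, 0.1]
grip_width: 36.9
```

```bash
python3 - <<'E'
from h import *
print(bot.get_obs()['tool_pos'],bot.get_obs()['contact_force'])
snap('scene','s29.png',(140,160,340,290),4)
snap('top','t29.png',(170,110,350,250),4)
for c in('top','scene'):
    for l in('rod','rod_tip','near_hole','far_hole','module0','mat','stick'):
        print(c,l,[(a,b,np.round(w2r(*b[:2]),1).tolist()) for a,b,_ in pp(c,l)])
for k,v in fitobj('stick',STK,(480,222.3,0),3).items(): print(k,v[0].round(3),round(v[1],1))
E
```

```text
[ 634.50631855 -309.27629626  158.06620596] [0.00998583 0.08498826 0.13290899]
top rod [(0.63, [641.5, -110.6, 35.9], [49.7, -91.7])]
top rod_tip [(0.69, [646.7, 86.6, 37.3], [47.9, 105.6])]
top near_hole [(0.98, [643.5, -111.1, 41.8], [51.7, -92.1])]
top far_hole [(0.63, [644.3, 78.9, 40.2], [45.7, 97.8])]
top module0 [(0.69, [643.8, -22.0, 8.5], [48.8, -3.1]), (0.64, [420.6, 114.9, -1.1], [-179.1, 125.8]), (0.55, [650.6, 36.7, 8.3], [53.5, 55.8]), (0.32, [680.2, -20.7, 21.7], [85.2, -0.5])]
top mat [(0.74, [477.1, 220.9, 0.6], [-126.4, 233.7])]
top stick [(0.94, [314.5, 167.2, 3.6], [-287.0, 174.3]), (0.71, [480.3, 223.5, 3.7], [-123.3, 236.4])]
scene rod [(0.71, [645.0, -107.1, 37.4], [53.1, -88.1])]
scene rod_tip [(0.86, [644.1, 85.4, 36.6], [45.3, 104.3])]
scene near_hole [(0.78, [644.9, -109.5, 39.4], [53.1, -90.5])]
scene far_hole [(0.63, [648.5, 74.0, 38.4], [50.1, 93.0])]
scene module0 [(0.68, [643.1, -21.7, 7.4], [48.1, -2.8]), (0.64, [559.3, -71.8, 3.0], [-33.8, -55.8]), (0.62, [421.2, 121.8, -4.4], [-178.8, 132.7]), (0.49, [642.6, 38.5, 8.5], [45.5, 57.4])]
scene mat [(0.71, [473.3, 219.6, -3.9], [-130.2, 232.3])]
scene stick [(0.95, [456.0, 466.5, 2.3], [-156.3, 478.4]), (0.79, [311.5, 169.5, 3.3], [-290.1, 176.5]), (0.57, [478.1, 226.2, 4.7], [-125.6, 239.1]), (0.23, [644.5, 87.1, 36.8], [45.6, 106.0])]
scene [ 4.79797e+02  2.22841e+02 -2.10000e-02] 9.0
both [ 4.79797e+02  2.22841e+02 -2.10000e-02] 9.0
```

View pics/s29.png

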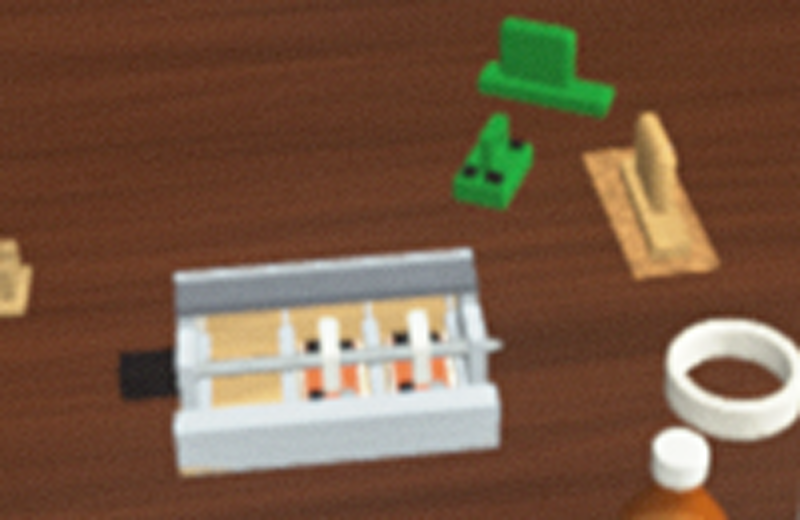

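View pics/t29.png

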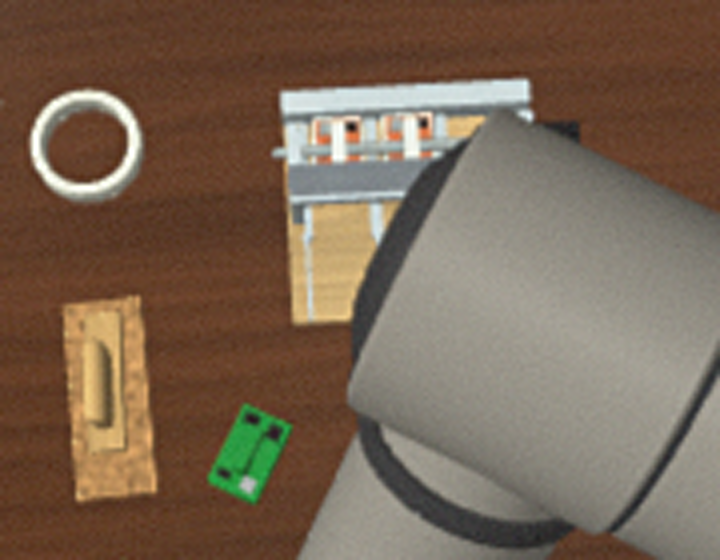

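Everything checks out: rod seated with its head at the near lug, both modules home, stick upright on its mat. Handing in.

```bash
python3 - <<'E'
from h import *
bot.close_job()
E
```

```text
the job is handed in; nothing more can be done
```

The job is done and handed in at about 53 s of the 210 s allowed. Only two modules were in the scene; they went into the middle and left lanes.

**What I did:** I laid each module in its lane and fed it under the guard with the push stick until it met the stop bar (about 7 N each time). The stick then went back on its mat. The rod went through the near lug, both ears and the far lug with almost no side force, until its head met the near lug (about 7 N).

**Last checks:**
- **Rod:** the shoulder is about 88 to 92 mm and the tip about 104 to 106 mm from the rack's midline, both within limits. The axis height reads 36 to 37 mm, because the rod settled a few millimetres in the holes when released.
- **Modules:** their readings along the rack spread over 45.5 to 53.5 mm. That is network noise, but it is as wide as the allowed band. The force against the stop and the rod running freely through the ears are the better evidence that they are home.
- **Stick:** upright and about 6 mm from the mat's centre.
- **Mixing cup:** I kept the arm away from it throughout, but did not look at it again at the end.

**Disagreements:**
- The two push contacts put the stop about 1 to 2 mm further along than my camera fit of the rack.
- In one camera view the guard also sat about 1 px off the model. Neither affected the fit.
- The rod's head met the lug about 2 mm later than I had estimated from the grip.

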